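# Build up a layered chocolate mould and start the setting timer

### The job

Scrub out the round well of the aluminium mould block with the long brush from its stand, going right down to the well's floor three times with a stroke up to the mouth in between, and put the brush back upright in its stand. Then stack every blue collar plate on the bench over the block's two locating pins, each resting flush on what is beneath it, and only after that press the orange plunger of the setting timer down to its stop and let it go. Leave the other things on the bench where they are.

Things in the scene. Friction and masses are not known exactly. Their poses are not given: they have to be found in the camera images.
- mould_block: fixed bare aluminium block 200 x 84 x 80 mm with a round well in its top and two upright steel pins; origin at the centre of its underside, x along its length and through both pins
- mould_top (a point): centre of the block's top face (80 mm above the bench) at the mouth of the well; midpoint between the pins, axes as the block's
- well_floor (a point): centre of the well's floor, 15 mm above the bench; the well is 47 mm in diameter and 65 mm deep
- pin_a_tip (a point): tip of the steel locating pin at block x = -75 mm: 10 mm in diameter, 54 mm high above the block's top, the last 5 mm tapered to 5 mm
- pin_b_tip (a point): tip of the like pin at block x = +75 mm
- plate_a: blue moulded collar plate, 190 x 64 x 14 mm, 0.25 kg, lying flat; origin at the centre of its underside, x along its length; a 47 mm round hole right through its middle and two 13 mm pin holes at x = -75 and +75 mm; same either way round; may be absent
- plate_b: blue moulded collar plate, 190 x 64 x 14 mm, 0.25 kg, lying flat; origin at the centre of its underside, x along its length; a 47 mm round hole right through its middle and two 13 mm pin holes at x = -75 and +75 mm; same either way round; may be absent
- plate_c: blue moulded collar plate, 190 x 64 x 14 mm, 0.25 kg, lying flat; origin at the centre of its underside, x along its length; a 47 mm round hole right through its middle and two 13 mm pin holes at x = -75 and +75 mm; same either way round; may be absent
- brush: long round brush standing upright, 200 mm long, 90 g; origin at the centre of its foot, z along it to the handle's end; white bristles (firm, 31 mm wide) from 0 to 85 mm, red round handle 20 mm in diameter from 100 to 192 mm
- stand_floor (a point): inner floor, 8 mm above the bench, of the brush's fixed steel tube stand: 80 mm high, 40 mm inside diameter, 50 mm outside, foot flange 68 mm
- plunger_top (a point): centre of the top of the timer's orange plunger head (42 mm in diameter, 82 mm above the bench at rest) on a fixed white round timer 84 mm in diameter, 50 mm high
- timer_plunger (a joint): travel of the plunger, m: 0 at rest, 0.012 at its stop; springs back; about 7 N at the stop
- glass_jar: bystander, leave it alone: glass jar, 100 mm in diameter, 150 mm high; origin under its centre
- ramekin: bystander, leave it alone: small glass bowl of cocoa, 68 mm in diameter, 36 mm high; origin under its centre
- spatula: bystander, leave it alone: spatula lying flat; origin under its middle, x along it
- cocoa_tin: bystander, leave it alone: tin, 80 mm in diameter, 120 mm high; origin under its centre
- marker_0: bystander, leave it alone: green highlighter about 110 mm long, lying; origin under its middle
- marker_1: bystander, leave it alone: yellow highlighter about 110 mm long, lying; origin under its middle
- mug: bystander, leave it alone: white mug, 80 mm in diameter, 90 mm high; origin under its centre

How it is judged:
By the outcome, as a careful person would: the job done as asked, in the order asked, and still so for the second after the job is handed in, with the robot touching nothing.
Of plate_a, plate_b, plate_c only 2 to 3 are there at a start; the rules pass over those that are not, and their reading is None.
At some moment in a run one of plate_a, plate_b, plate_c may be knocked a few centimetres aside while the robot is not near it.
It also fails if it takes over 205 s, if anything falls off the work surface, if the arm or the gripper's body presses on something with over 40 N, if the wrist force passes 120 N, or if a joint passes its speed limit or range.

### The arm

A 6-joint arm with a two-finger parallel gripper is mounted at the origin on the work surface. World frame = base frame: x ahead of the robot, y to its left, z up, the work surface at z = 0. Lengths are in m, angles in degrees, forces in N, time in s.
With the tool pointing down it reaches from about 0.375 to 0.9 m from the base axis. Payload 3.1 kg.
Tool frame: the origin (TCP) lies at the very end of the fingers, on their centre line; the grasp point (between the pads) lies 19 mm behind it (bot.tcp_to_grasp is the distance from the TCP to the grasp point, in m); z points along the fingers, y is the line along which they close (so a half turn about z gives the same grasp; the last joint's range is limited). The gripper opens to 87 mm and grips with 3 to 60 N. Pads are 19 mm wide; open, the fingers measure 117 mm over their backs; the gripper's body (75 mm by 190 mm) begins 51 mm behind the grasp point.
Start: joints at [54.402, 30.224, 82.088, -0, 67.689, -10.227], TCP at [0.268, 0.565, 0.223] pointing down, gripper open.
Joint ranges: [-176.69, 176.69], [-43.24, 126.21], [12.49, 139.97], [-82, 262], [0, 151.66], [-163.58, 163.58]. Speed limits (degrees/s): [159.86, 159.86, 180, 180, 180, 180].

### API

Orientations are given as a 3x3 rotation matrix whose columns are the frame's x, y, z axes.
In Python, from rig import telemetry, capture, camera_info, job, bot gives the robot as it stands. The module is installed in compiled form; this text tells all that it offers.
- The arm moves only by the tool carry_out, never from a script. Its argument "deltas" is a list that holds one entry, the list of rows, each a list of 7 numbers: the shift along the tool's x, y, z scaled (see below), then the turn, a rotation vector about the tool's x, y, z scaled (see below), then the closure, from -1 (fully open) to 1 (shut). In form: [[[dx, dy, dz, ax, ay, az, claw], ...]]. A call has exactly 10 rows; each row is the pose to reach, as a shift and turn from the pose commanded when the call began, along the tool's axes at that moment, turning the shorter way round; what a row does not reach only later rows make up. The controller multiplies each number of a shift by 15 cm and each number of a turn by 360 degrees. A row lasts 1/12 s, in which the tool goes at most 41.7 mm and 7.16 degrees, less where a joint would pass 70% of its speed; a pose out of reach is approached as far as the arm can. A call with a number of a shift or a turn outside -1 to 1 is refused whole. A call with a gripper value outside its range is refused whole. The fingers move at their own pace and stop on an object; the grip force is fixed at half the most. Time passes only in rows, so rows that repeat a pose let the fingers close, or fill a call up. It gives the time, the measured TCP pose, the force, the opening and the grip force at its end, in the units of the state.
- telemetry.read_state(): the state, without advancing time (a new reading comes with each control period).
- capture(name): name is "scene" or "top"; returns the picture (384x512x3 uint8, red, green, blue); there is no depth.
- camera_info(name): a dict with "mtx" (3x3 intrinsics, pixels), "cam_to_world" (4x4, takes a point from camera to world coordinates). Camera axes: x right, y down, z forward; pixel columns grow to the right and rows downward; lengths in m; the calibration is good to about 2 mm. A picture is of the moment at which its call begins. camera_info takes no time and is no camera call.
- job.hand_in(): hands the job in; it is judged then, once.
The state is a dict: "time_s": time; "joint_positions": joint angles; "qvel": joint speeds; "tau": joint torques, N m; "position": TCP position; "tcp_rot": TCP orientation; "force": force on the tool from outside, world axes, zero at the start; "moment": the same for the moment, N m; "opening": opening from 0.0 (shut) to 1.0 (fully open); "grasp_force": force on a finger pad.
Only numpy, scipy, OpenCV 4.12 (cv2) and the standard library are available. Lean on these libraries where they do the work, as an engineer would, in place of code of your own. Each camera call takes 0.05 s, during which the arm holds its last target. There are 200 camera calls.

## Working session

There is one attempt and no reset: what is moved stays moved. The work goes in short steps, Python scripts to look and compute and a tool call to move; the robot and the scene stay as the last step left them, time stands still between calls to the robot, and variables do not carry over. Pictures are saved under pics/ and viewed, at most 14 in all, crops included, and the job is handed in when it is done.

Besides the shell and the picture viewer there is one more tool, called after ">>>" in YAML: its name, and indented under it one key for each argument. carry_out: Moves the arm, as the interface text tells. Its arguments: {"type":"object","properties":{"deltas":{"type":"array","items":{"type":"array","items":{"type":"array","items":{"type":"number"}}}}},"required":["deltas"]}

```bash
mkdir -p pics; python3 - <<'E'
from rig import *
import cv2,numpy as np
for n in("scene","top"):
    im=capture(n); cv2.imwrite(f"pics/{n}0.png",cv2.resize(im[:,:,::-1],(800,600),interpolation=cv2.INTER_CUBIC)); np.save(n,im)
    c=camera_info(n); print(n,c["mtx"].round(1).tolist(),c["cam_to_world"].round(4).tolist())
s=telemetry.read_state(); print({k:np.round(v,4).tolist() for k,v in s.items()}, bot.tcp_to_grasp)
E
```

```text
scene [[460.5, 0.0, 254.0], [0.0, 460.5, 192.2], [0.0, 0.0, 1.0]] [[-0.8843, 0.3617, -0.2953, 0.9983], [0.4669, 0.6965, -0.5449, 0.6735], [0.0086, -0.6197, -0.7848, 1.0832], [0.0, 0.0, 0.0, 1.0]]
top [[409.3, 0.0, 257.6], [0.0, 409.3, 182.7], [0.0, 0.0, 1.0]] [[0.0117, -0.9978, 0.0659, 0.5533], [-0.9997, -0.0103, 0.0222, -0.0059], [-0.0215, -0.0661, -0.9976, 1.1493], [0.0, 0.0, 0.0, 1.0]]
{'time_s': 0.1, 'joint_positions': [54.4026, 30.274, 82.1494, -0.0004, 67.6887, -10.2268], 'qvel': [0.0129, -0.1263, -0.1441, 0.0407, -0.0289, -0.0735], 'tau': [-0.0005, -44.0986, -17.715, 0.0634, 0.0534, -0.0], 'position': [0.2674, 0.5642, 0.2217], 'tcp_rot': [[-0.9036, 0.4285, -0.0011], [0.4285, 0.9036, -0.0016], [0.0003, -0.0019, -1.0]], 'force': [0.1389, -0.3708, 0.7608], 'moment': [0.0074, 0.0163, -0.0426], 'grasp_force': 0.0, 'opening': 0.9957} 0.0187
```

View pics/scene0.png

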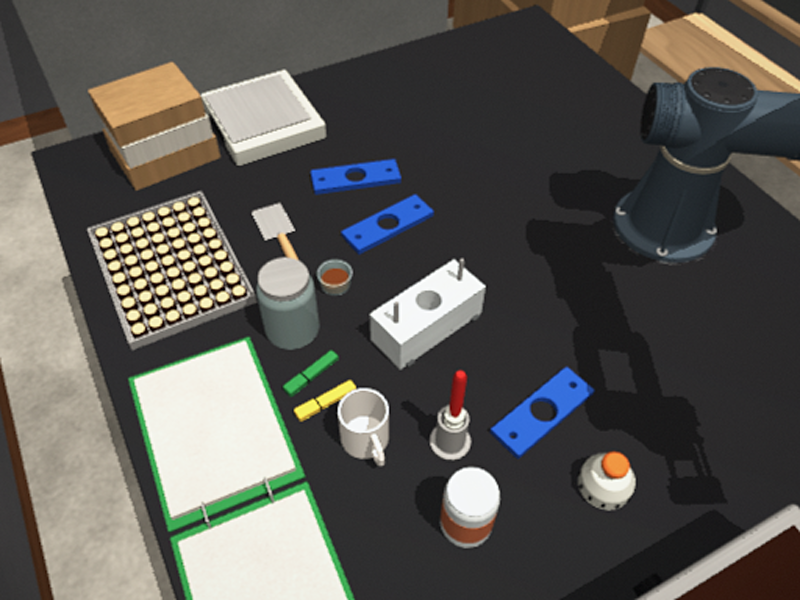

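View pics/top0.png

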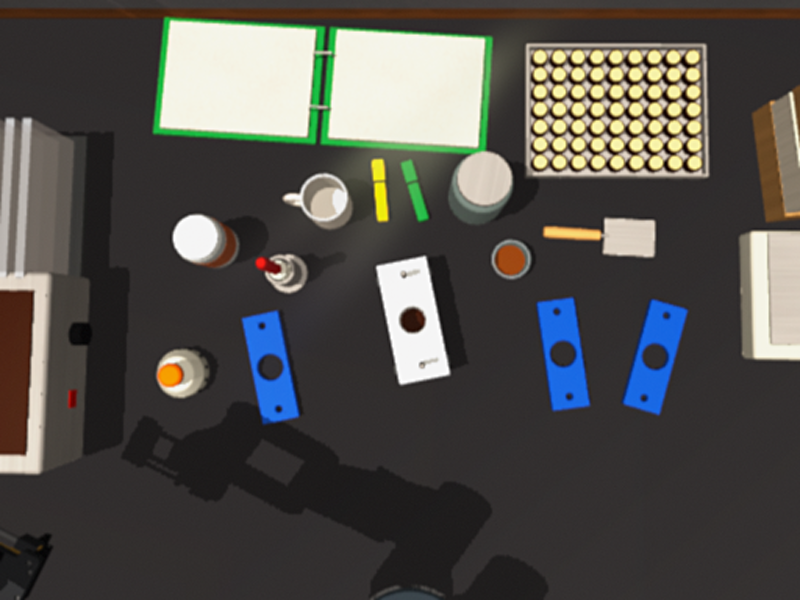

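The scene view shows three blue plates at about (355,175), (388,222) and (542,410), the block at (428,313), the brush at (455,415) and the timer at (607,478). The top view shows the plates at (270,367), (563,353) and (655,357), the block at (413,320), the brush at (280,270) and the timer at (180,373). I'll crop both views to get exact pixels.

```bash
python3 - <<'E'
import cv2,numpy as np
s=np.load("scene.npy")[:,:,::-1];t=np.load("top.npy")[:,:,::-1]
def crop(im,x,y,w,h,k): return cv2.resize(im[y:y+h,x:x+w],(w*k,h*k),interpolation=cv2.INTER_CUBIC)
a=crop(s,230,160,80,80,5);b=crop(t,235,160,80,80,5)
c=crop(s,270,230,50,70,4); d=crop(t,155,155,50,50,4); e=crop(s,365,280,50,50,4); f=crop(t,95,215,50,50,4)
out=np.zeros((600,800,3),np.uint8)
out[:400,:400]=a;out[:400,400:]=b
out[400:,0:200]=crop(s,270,233,50,50,4);out[400:,200:400]=d;out[400:,400:600]=e;out[400:,600:]=f
cv2.imwrite("pics/crops.png",out)
E
```

```text
(no output)
```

View pics/crops.png

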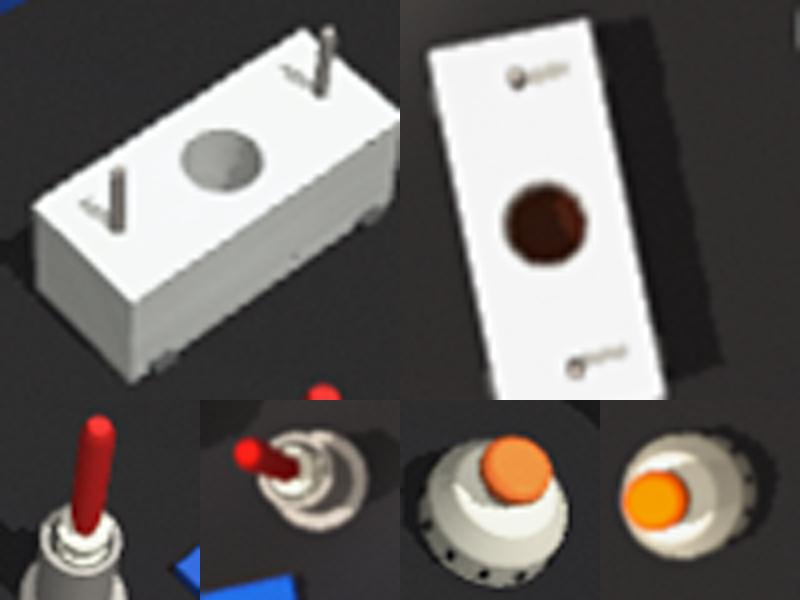

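The crops show the well mouth at scene (222,160) and top (545,224). The pin bases and tips, the orange head and the red handle end are also clear in both views. Next I'll fit poses by matching silhouettes in both views.

```bash
cat > h.py <<'E'
import cv2,numpy as np
from scipy.optimize import minimize
from rig import *
CI={n:camera_info(n) for n in("scene","top")}
def proj(n,P):
    c=CI[n];W=np.linalg.inv(c["cam_to_world"]);P=np.atleast_2d(P)
    q=(P@W[:3,:3].T+W[:3,3])@c["mtx"].T; return q[:,:2]/q[:,2:]
def tri(us,ut):
    A=[]
    for n,u in(("scene",us),("top",ut)):
        M=CI[n]["mtx"]@np.linalg.inv(CI[n]["cam_to_world"])[:3]
        A+=[u[0]*M[2]-M[0],u[1]*M[2]-M[1]]
    v=np.linalg.svd(np.array(A))[2][3];X=v[:3]/v[3]
    return X.round(4),[np.round(proj("scene",X)[0]-us,2).tolist(),np.round(proj("top",X)[0]-ut,2).tolist()]
K=4
def poly(n,P,hull=False):
    p=(proj(n,P)+.5)*K-.5
    if hull:p=cv2.convexHull(p.astype(np.float32))[:,0]
    return (p*16).round().astype(np.int32)
def T(x,P):
    c,s=np.cos(x[2]),np.sin(x[2]);P=np.array(P,float)
    return np.c_[c*P[:,0]-s*P[:,1]+x[0],s*P[:,0]+c*P[:,1]+x[1],P[:,2]]
def circ(cx,r,z): a=np.linspace(0,2*np.pi,40);return np.c_[cx+r*np.cos(a),r*np.sin(a),0*a+z]
def box(l,w,z):return [[sx*l/2,sy*w/2,z] for sx,sy in((1,1),(1,-1),(-1,-1),(-1,1))]
def render(n,x,l,w,z0,z1,holes):
    m=np.zeros((384*K,512*K),np.uint8)
    cv2.fillPoly(m,[poly(n,T(x,box(l,w,z0)+box(l,w,z1)),True)],1,shift=4)
    for cx,r in holes:
        a,b=np.zeros_like(m),np.zeros_like(m)
        cv2.fillPoly(a,[poly(n,T(x,circ(cx,r,z1)))],1,shift=4);cv2.fillPoly(b,[poly(n,T(x,circ(cx,r,z0)))],1,shift=4)
        m[(a&b)>0]=0
    return m
def up(a):return cv2.resize(a,(512*K,384*K),interpolation=cv2.INTER_CUBIC)
def blue(im):
    i=im.astype(np.float32);return (up((i[:,:,2]-i[:,:,0]))>75).astype(np.uint8)
def fit(x0,masks,l=.19,w=.064,z0=0,z1=.014,holes=((0,.0235),(-.075,.0065),(.075,.0065))):
    S=np.array([1,1,5.])
    def cost(q):
        e=0
        for n,m in masks.items():
            x=q/S
            c=((proj(n,[[x[0],x[1],z1]])[0]+.5)*K).astype(int);r=75*K
            sl=np.s_[max(0,c[1]-r):c[1]+r,max(0,c[0]-r):c[0]+r]
            f=render(n,x,l,w,z0,z1,holes);f=cv2.GaussianBlur(f[sl].astype(np.float32),(0,0),3)
            e+=np.sum((f-cv2.GaussianBlur(m[sl].astype(np.float32),(0,0),3))**2)
        return e
    q=np.array(x0)*S
    for st in(.01,.002): q=minimize(cost,q,method="Nelder-Mead",options=dict(initial_simplex=np.vstack([q]+[q+st*np.eye(3)[i] for i in range(3)]),xatol=5e-5,fatol=1,maxiter=70)).x
    return q/S,cost(q)
def plates(ims,masks=None,each=True):
    B=masks or {n:blue(im) for n,im in ims.items()}
    n_,lab,st,cen=cv2.connectedComponentsWithStats(B["top"])
    for i in range(1,n_):
        if st[i,4]<500*K*K*.6:continue
        # initial by backprojecting to z=.014
        ys,xs=np.nonzero(lab==i);c,(w,h),_=cv2.minAreaRect(np.c_[xs,ys][::7].astype(np.float32))
        def bp(u):
            r=np.linalg.inv(CI["top"]["mtx"])@np.r_[(np.array(u)+.5)/K-.5,1];M=CI["top"]["cam_to_world"];r=M[:3,:3]@r
            return M[:3,3]+r*(.014-M[2,3])/r[2]
        d=np.linalg.svd(np.c_[xs,ys]-np.mean(np.c_[xs,ys],0),full_matrices=False)[2][0]
        a,b=bp(c),bp(np.array(c)+d*100);x0=[a[0],a[1],np.arctan2(*(b-a)[[1,0]])]
        def show(t,v):print(t,np.r_[v[0][:2],np.degrees(v[0][2])].round(4).tolist(),round(v[1]))
        show("plate both",fit(x0,B))
        if each:
            for n in B:show("   "+n,fit(x0,{n:B[n]}))
E
cat > a.py <<'E'
from h import *
ims={n:np.load(n+".npy") for n in("scene","top")}
plates(ims)
def c5(p,x0,y0,k):return np.array([x0+(p[0]+.5)/k-.5,y0+(p[1]+.5)/k-.5])
s=lambda p:c5(p,230,160,5);t=lambda p:c5((p[0]-400,p[1]),235,160,5)
for nm,a,b in(("wellmouth",(222,160),(545,224)),("pin1base/..",(118,231),(518,76)),("pin2base",(321,94),(576,368)),("pin1tip",(117,169),(514,77)),("pin2tip",(327,30),(574,369)),("corner",(307,28),(496,460)),("c2",(35,207),(428,50))):print(nm,*tri(s(a),t(b)))
print("handle top",*tri(c5((100,425-400),270,233,4),c5((249-200,454-400),155,155,4)))
print("handle low",*tri(c5((85,525-400),270,233,4),c5((292-200,468-400),155,155,4)))
print("stand rim",*tri(c5((80,540-400),270,233,4),c5((297-200,472-400),155,155,4)))
print("plunger",*tri(c5((516-400,468-400),365,280,4),c5((655-600,500-400),95,215,4)))
G={n:(up(cv2.cvtColor(im,cv2.COLOR_RGB2GRAY))>(205 if n=="scene" else 150)).astype(np.uint8) for n,im in ims.items()}
X=tri(s((222,160)),t((545,224)))[0]
for B in(G,{"scene":G["scene"]},{"top":G["top"]}):
    v=fit([X[0],X[1],np.radians(10)],B,.2,.084,.08,.08,((0,.0235),));print("block",v[0][:2].round(4),np.degrees(v[0][2]).round(2),round(v[1]))
E
time python3 a.py
```

```text
plate both [0.5123, -0.2646, -171.5912] 34700
   scene [0.513, -0.2662, -171.6341] 11719
   top [0.5123, -0.264, -171.6075] 22781
plate both [0.5098, -0.4263, 164.2717] 36015
   scene [0.5116, -0.4272, 164.338] 13244
   top [0.5093, -0.4262, 164.3972] 22700
plate both [0.4822, 0.2528, -167.0087] 1224
   scene [0.483, 0.2507, -166.926] 204
   top [0.4818, 0.2544, -167.01] 96
wellmouth [0.5688 0.0006 0.0788] [[0.47, 0.04], [0.35, -0.53]]
pin1base/.. [0.6446 0.0167 0.079 ] [[-0.11, -0.01], [-0.08, 0.12]]
pin2base [ 0.4943 -0.0164  0.077 ] [[0.49, 0.03], [0.38, -0.56]]
pin1tip [0.6423 0.0159 0.1309] [[0.85, 0.09], [0.62, -0.95]]
pin2tip [ 0.4968 -0.0148  0.135 ] [[0.43, 0.02], [0.34, -0.5]]
corner [0.488  0.0048 0.1547] [[11.55, -0.75], [7.85, -14.68]]
c2 [0.6792 0.0444 0.152 ] [[9.69, 0.48], [6.2, -11.41]]
handle top [0.6487 0.2257 0.2064] [[0.53, 0.03], [0.36, -0.54]]
handle low [0.6501 0.2255 0.0945] [[0.14, 0.01], [0.09, -0.13]]
stand rim [0.6506 0.2253 0.0758] [[0.65, 0.03], [0.43, -0.64]]
plunger [0.4721 0.4065 0.0772] [[0.61, -0.05], [0.41, -0.56]]
block [0.5672 0.0006] 10.14 11058
block [5.7e-01 5.0e-04] 10.55 4578
block [0.5658 0.0008] 10.24 5720
real	0m43.787s
user	0m43.505s
sys	0m0.609s
```

```bash
cat > plan.py <<'E'
# usage: plan.py x y z yaw_of_tool_y(deg): total shift in tool axes /0.15, turn /360
import sys,numpy as np
from rig import telemetry
from scipy.spatial.transform import Rotation as Ro
s=telemetry.read_state();R=s["tcp_rot"];p=s["position"]
x,y,z,a=map(float,sys.argv[1:5]);a=np.radians(a)
Rt=np.array([[-np.sin(a),np.cos(a),0],[np.cos(a),np.sin(a),0],[0,0,-1]])
print("shift",(R.T@(np.array([x,y,z])-p)/.15).round(4).tolist(),"shift in target axes",(Rt.T@(np.array([x,y,z])-p)/.15).round(4).tolist(),
"turn",(Ro.from_matrix(R.T@Rt).as_rotvec()/2/np.pi).round(4).tolist())
print("t",s["time_s"],"p",p.round(4),"F",s["force"].round(1),"open",round(s["opening"],3),"grip",round(s["grasp_force"],1))
E
python3 plan.py 0.6500 0.2256 0.30 102; python3 - <<'E'
from h import *
ims={n:np.load(n+".npy") for n in("scene","top")}
M={}
for n,im in ims.items():
    g=(up(cv2.cvtColor(im,cv2.COLOR_RGB2GRAY))>(205 if n=="scene" else 130)).astype(np.uint8)
    g=cv2.morphologyEx(g,cv2.MORPH_OPEN,np.ones((5,5)))
    lab=cv2.connectedComponents(g)[1];u=((proj(n,[[.60,.007,.08]])[0]+.5)*K).astype(int);M[n]=(lab==lab[u[1],u[0]]).astype(np.uint8)
    M[n]=cv2.morphologyEx(M[n],cv2.MORPH_CLOSE,np.ones((13,13)))
for B in(M,{"scene":M["scene"]},{"top":M["top"]}):
    v=fit([.568,.0005,np.radians(12)],B,.2,.084,.08,.08,((0,.0235),));print("block",v[0][:2].round(4),np.degrees(v[0][2]).round(2),round(v[1]))
np.savez("bm.npz",**M)
E
```

```text
shift [-3.2718, -0.9476, -0.5215] shift in target axes [-2.0258, -2.7383, -0.5222] turn [-0.0003, -0.0002, -0.1038]
t 0.1 p [0.2674 0.5642 0.2217] F [ 0.1 -0.4  0.8] open 0.996 grip 0.0
block [0.5691 0.0011] 12.03 1774
block [5.708e-01 5.000e-04] 12.03 901
block [0.5678 0.0013] 12.11 503
```

>>> carry_out:
  deltas:
    - [[0,0,-0.1,0,0,-0.02,-1],[0,0,-0.2,0,0,-0.04,-1],[0,0,-0.3,0,0,-0.06,-1],[0,0,-0.4,0,0,-0.08,-1],[0,0,-0.52,0,0,-0.1,-1],[0,0,-0.52,0,0,-0.104,-1],[0,0,-0.52,0,0,-0.104,-1],[0,0,-0.52,0,0,-0.104,-1],[0,0,-0.52,0,0,-0.104,-1],[0,0,-0.52,0,0,-0.104,-1]]

```text
time_s: 0.93
position: [0.2674, 0.5642, 0.2995]
tcp_rot: [[-0.978, -0.209, -0.001], [-0.209, 0.978, -0.002], [0.002, -0.002, -1.0]]
force: [-0.4, 0.5, 0.1]
opening: 0.999
grasp_force: 0.0
```

>>> carry_out:
  deltas:
    - [[-0.1,-0.1,0,0,0,0,-1],[-0.2,-0.2,0,0,0,0,-1],[-0.3,-0.3,0,0,0,0,-1],[-0.4,-0.4,0,0,0,0,-1],[-0.5,-0.5,0,0,0,0,-1],[-0.6,-0.6,0,0,0,0,-1],[-0.7,-0.7,0,0,0,0,-1],[-0.7,-0.8,0,0,0,0,-1],[-0.7,-0.9,0,0,0,0,-1],[-0.7,-0.9,0,0,0,0,-1]]

```text
time_s: 1.77
position: [0.3981, 0.4516, 0.3]
tcp_rot: [[-0.978, -0.207, -0.002], [-0.207, 0.978, -0.003], [0.003, -0.002, -1.0]]
force: [-0.3, -0.1, -0.1]
opening: 0.998
grasp_force: 0.0
```

>>> carry_out:
  deltas:
    - [[-0.1,-0.1,0,0,0,0,-1],[-0.2,-0.2,0,0,0,0,-1],[-0.3,-0.3,0,0,0,0,-1],[-0.4,-0.4,0,0,0,0,-1],[-0.5,-0.5,0,0,0,0,-1],[-0.6,-0.6,0,0,0,0,-1],[-0.7,-0.7,0,0,0,0,-1],[-0.7,-0.8,0,0,0,0,-1],[-0.7,-0.9,0,0,0,0,-1],[-0.7,-0.9,0,0,0,0,-1]]

```text
time_s: 2.6
position: [0.5287, 0.3421, 0.3004]
tcp_rot: [[-0.978, -0.207, -0.002], [-0.207, 0.978, -0.002], [0.002, -0.001, -1.0]]
force: [0.0, -0.8, -0.6]
opening: 1.001
grasp_force: 0.0
```

>>> carry_out:
  deltas:
    - [[-0.1,-0.1,0,0,0,0,-1],[-0.2,-0.2,0,0,0,0,-1],[-0.3,-0.3,0,0,0,0,-1],[-0.4,-0.4,0,0,0,0,-1],[-0.5,-0.5,0,0,0,0,-1],[-0.6,-0.6,0,0,0,0,-1],[-0.6,-0.7,0,0,0,0,-1],[-0.6,-0.8,0,0,0,0,-1],[-0.6,-0.9,0,0,0,0,-1],[-0.6,-0.9,0,0,0,0,-1]]

```text
time_s: 3.43
position: [0.6453, 0.2285, 0.3007]
tcp_rot: [[-0.978, -0.207, -0.001], [-0.207, 0.978, -0.002], [0.001, -0.001, -1.0]]
force: [-0.8, -0.5, 0.5]
opening: 0.999
grasp_force: 0.0
```

```bash
python3 plan.py 0.6503 0.2255 0.145 102
```

```text
shift [-0.0292, -0.0251, 1.0382] shift in target axes [-0.0281, -0.0265, 1.0382] turn [-0.0002, -0.0002, -0.0002]
t 3.4333 p [0.6453 0.2285 0.3007] F [-0.8 -0.5  0.5] open 0.999 grip 0.0
```

>>> carry_out:
  deltas:
    - [[-0.028,-0.026,0,0,0,0,-1],[-0.028,-0.026,0.1,0,0,0,-1],[-0.028,-0.026,0.2,0,0,0,-1],[-0.028,-0.026,0.3,0,0,0,-1],[-0.028,-0.026,0.4,0,0,0,-1],[-0.028,-0.026,0.5,0,0,0,-1],[-0.028,-0.026,0.6,0,0,0,-1],[-0.028,-0.026,0.7,0,0,0,-1],[-0.028,-0.026,0.8,0,0,0,-1],[-0.028,-0.026,0.8,0,0,0,-1]]

```text
time_s: 4.27
position: [0.6481, 0.2289, 0.1772]
tcp_rot: [[-0.978, -0.21, -0.007], [-0.21, 0.978, -0.001], [0.007, 0.001, -1.0]]
force: [-1.4, -0.5, -1.0]
opening: 0.998
grasp_force: 0.0
```

>>> carry_out:
  deltas:
    - [[0,0,0.1,0,0,0,-1],[0,0,0.2,0,0,0,-1],[0,0,0.23,0,0,0,-1],[0,0,0.23,0,0,0,0],[0,0,0.23,0,0,0,0.5],[0,0,0.23,0,0,0,1],[0,0,0.23,0,0,0,1],[0,0,0.23,0,0,0,1],[0,0,0.23,0,0,0,1],[0,0,0.23,0,0,0,1]]

```text
time_s: 5.1
position: [0.6509, 0.2285, 0.1465]
tcp_rot: [[-0.978, -0.209, 0.001], [-0.209, 0.978, 0.0], [-0.001, -0.0, -1.0]]
force: [0.5, 0.1, -0.8]
opening: 0.555
grasp_force: 0.0
```

```bash
python3 plan.py 0.5690 0.001 0.30 102
```

```text
shift [0.8504, -1.3689, -1.0238] shift in target axes [0.8495, -1.3699, -1.0232] turn [-0.0, 0.0001, 0.0002]
t 5.1 p [0.6509 0.2285 0.1465] F [ 0.5  0.1 -0.8] open 0.555 grip 0.0
```

>>> carry_out:
  deltas:
    - [[0,0,0,0,0,0,1],[0,0,0,0,0,0,1],[0,0,0,0,0,0,1],[0,0,0,0,0,0,1],[0,0,0,0,0,0,1],[0,0,0,0,0,0,1],[0,0,0,0,0,0,1],[0,0,0,0,0,0,1],[0,0,0,0,0,0,1],[0,0,0,0,0,0,1]]

```text
time_s: 5.93
position: [0.6506, 0.2285, 0.1459]
tcp_rot: [[-0.978, -0.209, -0.0], [-0.209, 0.978, -0.0], [0.0, 0.0, -1.0]]
force: [0.8, 0.5, -0.8]
opening: 0.22
grasp_force: 30.0
```

```bash
python3 plan.py 0.5690 0.001 0.30 102;python3 - <<'E'
from h import *
s=capture("scene")[:,:,::-1];t=capture("top")[:,:,::-1]
f=lambda im,x,y:cv2.resize(im[y:y+120,x:x+80],(400,600),interpolation=cv2.INTER_CUBIC)
cv2.imwrite("pics/grip.png",np.hstack([f(s,260,190),f(t,140,120)]))
s=telemetry.read_state();print(s["position"],s["moment"])
E
```

```text
shift [0.8495, -1.3691, -1.0269] shift in target axes [0.8475, -1.3702, -1.0272] turn [0.0, -0.0, 0.0002]
t 5.9333 p [0.6506 0.2285 0.1459] F [ 0.8  0.5 -0.8] open 0.22 grip 30.0
[0.65067808 0.2284834  0.14599336] [ 0.07465941  0.01758466 -0.02061286]
```

View pics/grip.png

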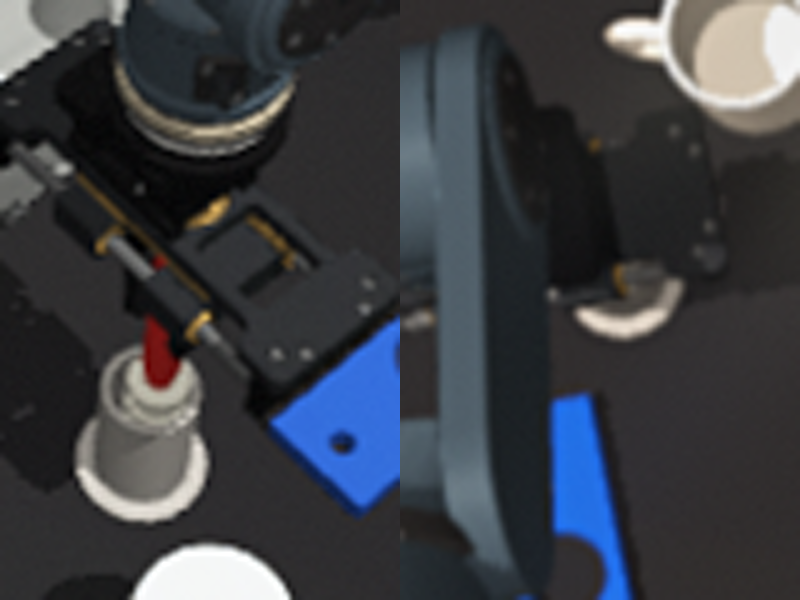

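The brush is gripped: opening is 19 mm at 30 N, and the white collar sits a few mm right of the tube's centre at scene crop (160,385). I'll lift it and go over the well.

>>> carry_out:
  deltas:
    - [[0,0,-0.05,0,0,0,1],[0,0,-0.15,0,0,0,1],[0,0,-0.25,0,0,0,1],[0,0,-0.4,0,0,0,1],[0,0,-0.55,0,0,0,1],[0,0,-0.7,0,0,0,1],[0,0,-0.85,0,0,0,1],[0,0,-1,0,0,0,1],[0,0,-1,0,0,0,1],[0,0,-1,0,0,0,1]]

```text
time_s: 6.87
position: [0.6515, 0.2286, 0.2982]
tcp_rot: [[-0.978, -0.209, 0.004], [-0.209, 0.978, 0.001], [-0.004, -0.0, -1.0]]
force: [0.9, -0.8, -1.4]
opening: 0.227
grasp_force: 30.0
```

>>> carry_out:
  deltas:
    - [[0.05,-0.08,-0.04,0,0,0,1],[0.1,-0.16,-0.08,0,0,0,1],[0.15,-0.24,-0.08,0,0,0,1],[0.2,-0.32,-0.08,0,0,0,1],[0.25,-0.4,-0.08,0,0,0,1],[0.3,-0.48,-0.08,0,0,0,1],[0.35,-0.56,-0.08,0,0,0,1],[0.4,-0.64,-0.08,0,0,0,1],[0.42,-0.68,-0.08,0,0,0,1],[0.42,-0.68,-0.08,0,0,0,1]]

```text
time_s: 7.7
position: [0.6101, 0.1136, 0.3082]
tcp_rot: [[-0.978, -0.207, -0.0], [-0.207, 0.978, -0.0], [0.0, -0.0, -1.0]]
force: [-0.3, 0.1, -0.0]
opening: 0.223
grasp_force: 30.0
```

>>> carry_out:
  deltas:
    - [[0.05,-0.08,0,0,0,0,1],[0.1,-0.16,0,0,0,0,1],[0.15,-0.24,0,0,0,0,1],[0.2,-0.32,0,0,0,0,1],[0.25,-0.4,0,0,0,0,1],[0.3,-0.48,0,0,0,0,1],[0.35,-0.56,0,0,0,0,1],[0.4,-0.64,0,0,0,0,1],[0.425,-0.685,0,0,0,0,1],[0.425,-0.685,0,0,0,0,1]]

```text
time_s: 8.53
position: [0.5691, -0.0002, 0.3081]
tcp_rot: [[-0.978, -0.207, -0.0], [-0.207, 0.978, -0.0], [0.0, -0.0, -1.0]]
force: [0.1, 0.9, -1.1]
opening: 0.221
grasp_force: 30.0
```

```bash
python3 plan.py 0.5690 0.001 0.30 102;python3 - <<'E'
from h import *
s=capture("scene")[:,:,::-1];t=capture("top")[:,:,::-1]
f=lambda im,x,y:cv2.resize(im[y:y+120,x:x+80],(400,600),interpolation=cv2.INTER_CUBIC)
cv2.imwrite("pics/over.png",np.hstack([f(s,230,120),f(t,230,140)]))
E
```

```text
shift [-0.0007, 0.008, 0.0542] shift in target axes [-0.0007, 0.008, 0.0542] turn [-0.0001, -0.0, -0.0002]
t 8.5333 p [ 5.691e-01 -2.000e-04  3.081e-01] F [ 0.1  0.9 -1.1] open 0.221 grip 30.0
```

View pics/over.png

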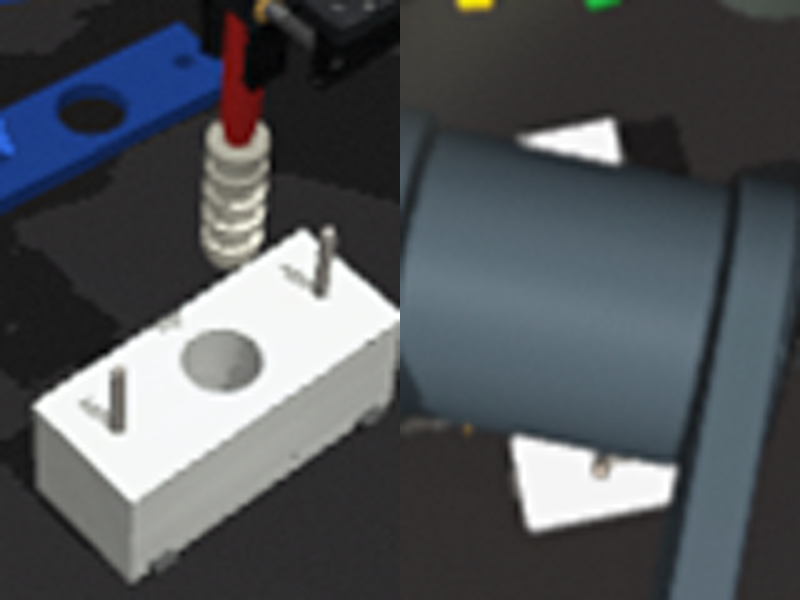

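The brush hangs over the well, with its foot near scene crop (232,255) and its collar at (240,125). I'll check it for lean against the projection.

```bash
python3 - <<'E'
from h import *
for z in(.170,.185,.25,.262,.28):print(z,((proj("scene",[[.5691,-.0002,z]])[0]-[230,120]+.5)*5-.5).round(1))
im=capture("scene").astype(int); sub=im[140:172,265:290]
m=(sub.min(2)>110); 
for r in range(140,172,3):
    c=np.nonzero(m[r-140])[0];print(r,(r-120+.5)*5, None if len(c)==0 else ((c.min()+c.max())/2+265-230+.5)*5, len(c))
E
```

```text
0.17 [230.8 251.6]
0.185 [232.1 232.7]
0.25 [238.1 146.1]
0.262 [239.2 129.3]
0.28 [241.  103.5]
140 102.5 None 0
143 117.5 None 0
146 132.5 237.5 5
149 147.5 240.0 8
152 162.5 230.0 8
155 177.5 237.5 7
158 192.5 237.5 5
161 207.5 235.0 11
164 222.5 235.0 12
167 237.5 252.5 14
170 252.5 255.0 16
```

>>> carry_out:
  deltas:
    - [[0,0.008,0.05,0,0,0,1],[0,0.008,0.15,0,0,0,1],[0,0.008,0.25,0,0,0,1],[0,0.008,0.35,0,0,0,1],[0,0.008,0.45,0,0,0,1],[0,0.008,0.55,0,0,0,1],[0,0.008,0.65,0,0,0,1],[0,0.008,0.75,0,0,0,1],[0,0.008,0.85,0,0,0,1],[0,0.008,0.85,0,0,0,1]]

```text
time_s: 9.52
position: [0.567, 0.0042, 0.1771]
tcp_rot: [[-0.978, -0.21, -0.007], [-0.21, 0.978, 0.002], [0.006, 0.003, -1.0]]
force: [-0.6, -0.4, -1.7]
opening: 0.224
grasp_force: 30.0
```

>>> carry_out:
  deltas:
    - [[0,0,0.03,0,0,0,1],[0,0,0.06,0,0,0,1],[0,0,0.09,0,0,0,1],[0,0,0.12,0,0,0,1],[0,0,0.14,0,0,0,1],[0,0,0.15,0,0,0,1],[0,0,0.16,0,0,0,1],[0,0,0.17,0,0,0,1],[0,0,0.18,0,0,0,1],[0,0,0.18,0,0,0,1]]

```text
time_s: 10.35
position: [0.5692, 0.0029, 0.1533]
tcp_rot: [[-0.978, -0.209, -0.0], [-0.209, 0.978, 0.0], [0.0, 0.0, -1.0]]
force: [-0.3, -0.4, -1.3]
opening: 0.224
grasp_force: 30.0
```

>>> carry_out:
  deltas:
    - [[0,-0.01,0.003,0,0,0,1],[0,-0.01,0.006,0,0,0,1],[0,-0.01,0.009,0,0,0,1],[0,-0.01,0.012,0,0,0,1],[0,-0.01,0.012,0,0,0,1],[0,-0.01,0.012,0,0,0,1],[0,-0.01,0.012,0,0,0,1],[0,-0.01,0.012,0,0,0,1],[0,-0.01,0.012,0,0,0,1],[0,-0.01,0.012,0,0,0,1]]

```text
time_s: 11.18
position: [0.5701, 0.0012, 0.1528]
tcp_rot: [[-0.978, -0.209, 0.001], [-0.209, 0.978, -0.001], [-0.001, -0.001, -1.0]]
force: [-1.1, -0.1, 5.8]
opening: 0.223
grasp_force: 30.0
```

Contact at 5.8 N is the first visit to the floor. Now two more strokes.

>>> carry_out:
  deltas:
    - [[0,0,-0.05,0,0,0,1],[0,0,-0.12,0,0,0,1],[0,0,-0.2,0,0,0,1],[0,0,-0.28,0,0,0,1],[0,0,-0.36,0,0,0,1],[0,0,-0.44,0,0,0,1],[0,0,-0.44,0,0,0,1],[0,0,-0.44,0,0,0,1],[0,0,-0.44,0,0,0,1],[0,0,-0.44,0,0,0,1]]

```text
time_s: 12.02
position: [0.569, 0.0016, 0.217]
tcp_rot: [[-0.978, -0.209, -0.002], [-0.209, 0.978, 0.0], [0.002, 0.001, -1.0]]
force: [0.4, -0.2, -0.7]
opening: 0.228
grasp_force: 30.0
```

>>> carry_out:
  deltas:
    - [[0,0,0.08,0,0,0,1],[0,0,0.16,0,0,0,1],[0,0,0.24,0,0,0,1],[0,0,0.32,0,0,0,1],[0,0,0.38,0,0,0,1],[0,0,0.42,0,0,0,1],[0,0,0.44,0,0,0,1],[0,0,0.44,0,0,0,1],[0,0,0.44,0,0,0,1],[0,0,0.44,0,0,0,1]]

```text
time_s: 12.85
position: [0.5692, 0.0015, 0.1526]
tcp_rot: [[-0.978, -0.209, -0.001], [-0.209, 0.978, -0.0], [0.001, 0.0, -1.0]]
force: [-2.5, 0.7, 5.7]
opening: 0.225
grasp_force: 30.0
```

>>> carry_out:
  deltas:
    - [[0,0,-0.05,0,0,0,1],[0,0,-0.12,0,0,0,1],[0,0,-0.2,0,0,0,1],[0,0,-0.28,0,0,0,1],[0,0,-0.36,0,0,0,1],[0,0,-0.44,0,0,0,1],[0,0,-0.44,0,0,0,1],[0,0,-0.44,0,0,0,1],[0,0,-0.44,0,0,0,1],[0,0,-0.44,0,0,0,1]]

```text
time_s: 13.68
position: [0.5691, 0.0016, 0.217]
tcp_rot: [[-0.978, -0.209, -0.002], [-0.209, 0.978, 0.0], [0.001, 0.001, -1.0]]
force: [-0.1, -1.3, -1.3]
opening: 0.222
grasp_force: 30.0
```

>>> carry_out:
  deltas:
    - [[0,0,0.08,0,0,0,1],[0,0,0.16,0,0,0,1],[0,0,0.24,0,0,0,1],[0,0,0.32,0,0,0,1],[0,0,0.38,0,0,0,1],[0,0,0.42,0,0,0,1],[0,0,0.44,0,0,0,1],[0,0,0.44,0,0,0,1],[0,0,0.44,0,0,0,1],[0,0,0.44,0,0,0,1]]

```text
time_s: 14.52
position: [0.5693, 0.0015, 0.1524]
tcp_rot: [[-0.978, -0.209, -0.001], [-0.209, 0.978, 0.0], [0.001, 0.0, -1.0]]
force: [-3.0, 1.2, 5.2]
opening: 0.224
grasp_force: 30.0
```

>>> carry_out:
  deltas:
    - [[0,0,-0.05,0,0,0,1],[0,0,-0.15,0,0,0,1],[0,0,-0.25,0,0,0,1],[0,0,-0.4,0,0,0,1],[0,0,-0.55,0,0,0,1],[0,0,-0.7,0,0,0,1],[0,0,-0.85,0,0,0,1],[0,0,-1,0,0,0,1],[0,0,-1,0,0,0,1],[0,0,-1,0,0,0,1]]

```text
time_s: 15.35
position: [0.5705, 0.0013, 0.303]
tcp_rot: [[-0.978, -0.209, 0.004], [-0.209, 0.978, -0.001], [-0.004, -0.002, -1.0]]
force: [0.2, 1.2, -1.9]
opening: 0.228
grasp_force: 30.0
```

>>> carry_out:
  deltas:
    - [[-0.05,0.08,-0.03,0,0,0,1],[-0.1,0.16,-0.06,0,0,0,1],[-0.15,0.24,-0.06,0,0,0,1],[-0.2,0.32,-0.06,0,0,0,1],[-0.25,0.4,-0.06,0,0,0,1],[-0.3,0.48,-0.06,0,0,0,1],[-0.35,0.56,-0.06,0,0,0,1],[-0.4,0.64,-0.06,0,0,0,1],[-0.42,0.67,-0.06,0,0,0,1],[-0.42,0.67,-0.06,0,0,0,1]]

```text
time_s: 16.18
position: [0.6107, 0.1146, 0.3105]
tcp_rot: [[-0.977, -0.211, 0.0], [-0.211, 0.977, 0.0], [-0.0, 0.0, -1.0]]
force: [0.3, 0.1, -1.2]
opening: 0.225
grasp_force: 30.0
```

>>> carry_out:
  deltas:
    - [[-0.05,0.08,0,0,0,0,1],[-0.1,0.16,0,0,0,0,1],[-0.15,0.24,0,0,0,0,1],[-0.2,0.32,0,0,0,0,1],[-0.25,0.4,0,0,0,0,1],[-0.3,0.48,0,0,0,0,1],[-0.35,0.56,0,0,0,0,1],[-0.4,0.64,0,0,0,0,1],[-0.42,0.68,0,0,0,0,1],[-0.42,0.68,0,0,0,0,1]]

```text
time_s: 17.02
position: [0.6508, 0.2278, 0.3104]
tcp_rot: [[-0.977, -0.211, 0.0], [-0.211, 0.977, 0.0], [-0.0, 0.0, -1.0]]
force: [-0.4, -0.5, -1.5]
opening: 0.222
grasp_force: 30.0
```

```bash
python3 plan.py 0.6503 0.2258 0.24 102
```

```text
shift [0.006, -0.0129, 0.4694] shift in target axes [0.0059, -0.0127, 0.4694] turn [0.0001, 0.0, 0.0005]
t 17.0167 p [0.6508 0.2278 0.3104] F [-0.4 -0.5 -1.5] open 0.222 grip 30.0
```

>>> carry_out:
  deltas:
    - [[0.006,-0.013,0.05,0,0,0,1],[0.006,-0.013,0.1,0,0,0,1],[0.006,-0.013,0.2,0,0,0,1],[0.006,-0.013,0.3,0,0,0,1],[0.006,-0.013,0.4,0,0,0,1],[0.006,-0.013,0.47,0,0,0,1],[0.006,-0.013,0.47,0,0,0,1],[0.006,-0.013,0.47,0,0,0,1],[0.006,-0.013,0.47,0,0,0,1],[0.006,-0.013,0.47,0,0,0,1]]

```text
time_s: 17.85
position: [0.6508, 0.2237, 0.2415]
tcp_rot: [[-0.978, -0.209, 0.002], [-0.209, 0.978, 0.0], [-0.002, -0.0, -1.0]]
force: [-1.1, 0.4, -0.6]
opening: 0.221
grasp_force: 30.0
```

```bash
python3 plan.py 0.6503 0.2258 0.146 102
```

```text
shift [0.002, 0.0149, 0.6367] shift in target axes [0.0005, 0.0148, 0.6367] turn [-0.0, 0.0004, 0.0002]
t 17.85 p [0.6508 0.2237 0.2415] F [-1.1  0.4 -0.6] open 0.221 grip 30.0
```

>>> carry_out:
  deltas:
    - [[0,0.01,0.05,0,0,0,1],[0,0.01,0.1,0,0,0,1],[0,0.01,0.15,0,0,0,1],[0,0.01,0.2,0,0,0,1],[0,0.01,0.25,0,0,0,1],[0,0.01,0.3,0,0,0,1],[0,0.01,0.35,0,0,0,1],[0,0.01,0.4,0,0,0,1],[0,0.01,0.4,0,0,0,1],[0,0.01,0.4,0,0,0,1]]

```text
time_s: 18.68
position: [0.6494, 0.2251, 0.1795]
tcp_rot: [[-0.978, -0.209, -0.001], [-0.209, 0.978, -0.0], [0.001, 0.0, -1.0]]
force: [0.2, -1.3, -1.8]
opening: 0.222
grasp_force: 30.0
```

>>> carry_out:
  deltas:
    - [[0,0,0.04,0,0,0,1],[0,0,0.08,0,0,0,1],[0,0,0.12,0,0,0,1],[0,0,0.16,0,0,0,1],[0,0,0.19,0,0,0,1],[0,0,0.21,0,0,0,1],[0,0,0.22,0,0,0,1],[0,0,0.22,0,0,0,1],[0,0,0.22,0,0,0,1],[0,0,0.22,0,0,0,1]]

```text
time_s: 19.52
position: [0.65, 0.2252, 0.1476]
tcp_rot: [[-0.978, -0.209, 0.001], [-0.209, 0.978, 0.0], [-0.001, -0.0, -1.0]]
force: [-0.3, 0.1, -1.0]
opening: 0.221
grasp_force: 30.0
```

```bash
python3 plan.py 0.6503 0.2258 0.1455 102
```

```text
shift [-0.0025, 0.0033, 0.0142] shift in target axes [-0.0025, 0.0033, 0.0142] turn [-0.0, 0.0001, 0.0002]
t 19.5167 p [0.65   0.2252 0.1476] F [-0.3  0.1 -1. ] open 0.221 grip 30.0
```

>>> carry_out:
  deltas:
    - [[0,0,0.007,0,0,0,1],[0,0,0.014,0,0,0,1],[0,0,0.014,0,0,0,1],[0,0,0.014,0,0,0,0],[0,0,0.014,0,0,0,-0.5],[0,0,0.014,0,0,0,-1],[0,0,0.014,0,0,0,-1],[0,0,0.014,0,0,0,-1],[0,0,0.014,0,0,0,-1],[0,0,0.014,0,0,0,-1]]

```text
time_s: 20.35
position: [0.6497, 0.2252, 0.1451]
tcp_rot: [[-0.978, -0.209, -0.0], [-0.209, 0.978, 0.0], [0.0, 0.0, -1.0]]
force: [0.7, 0.3, 0.0]
opening: 0.67
grasp_force: 0.0
```

>>> carry_out:
  deltas:
    - [[0,0,0,0,0,0,-1],[0,0,0,0,0,0,-1],[0,0,-0.1,0,0,0,-1],[0,0,-0.2,0,0,0,-1],[0,0,-0.3,0,0,0,-1],[0,0,-0.4,0,0,0,-1],[0,0,-0.5,0,0,0,-1],[0,0,-0.6,0,0,0,-1],[0,0,-0.6,0,0,0,-1],[0,0,-0.6,0,0,0,-1]]

```text
time_s: 21.18
position: [0.6502, 0.2253, 0.236]
tcp_rot: [[-0.978, -0.209, 0.002], [-0.209, 0.978, 0.0], [-0.002, -0.0, -1.0]]
force: [0.0, -0.1, -0.3]
opening: 1.004
grasp_force: 0.0
```

```bash
python3 plan.py 0.4822 0.2528 0.24 103;python3 - <<'E'
from h import *
s=capture("scene");t=capture("top");np.save("scene",s);np.save("top",t);s=s[:,:,::-1];t=t[:,:,::-1]
cv2.imwrite("pics/ret.png",np.hstack([cv2.resize(t[100:280],(512,360))[:,:,:],cv2.resize(s[220:310,260:330],(280,360),interpolation=cv2.INTER_CUBIC)]))
plates({"scene":np.load("scene.npy"),"top":np.load("top.npy")})
E
```

```text
shift [1.0569, 0.4137, -0.0292] shift in target axes [1.0501, 0.4307, -0.0268] turn [-0.0, 0.0003, -0.0026]
t 21.1833 p [0.6502 0.2253 0.236 ] F [ 0.  -0.1 -0.3] open 1.004 grip 0.0
plate both [0.5126, -0.2648, -171.5119] 35146
   scene [0.5137, -0.2674, -171.2993] 12036
   top [0.5119, -0.2641, -171.2009] 22820
plate both [0.5094, -0.4262, 164.3782] 35143
   scene [0.5113, -0.4269, 164.3469] 12607
   top [0.5087, -0.4256, 164.3224] 22455
plate both [0.4824, 0.2515, -170.343] 2896
   scene [0.4826, 0.2507, -170.3495] 1123
   top [0.4819, 0.2523, -170.4047] 1620
```

View pics/ret.png

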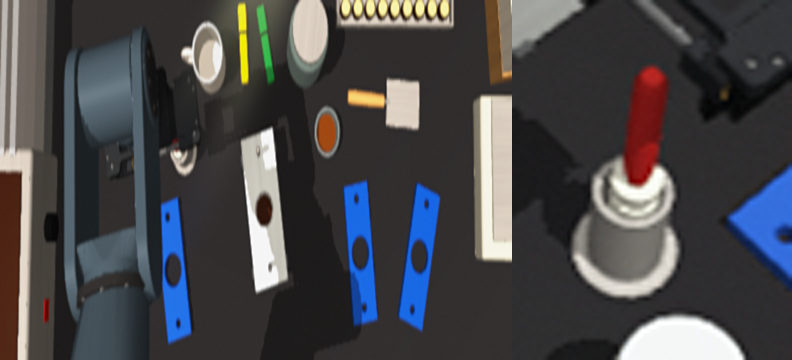

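The brush stands upright in the tube again. I'm moving to the first plate on the right.

>>> carry_out:
  deltas:
    - [[0.05,-0.1,0,0,0,0,-1],[0.1,-0.2,0,0,0,0,-1],[0.15,-0.3,0,0,0,0,-1],[0.2,-0.4,0,0,0,0,-1],[0.25,-0.5,0,0,0,0,-1],[0.3,-0.6,0,0,0,0,-1],[0.35,-0.7,0,0,0,0,-1],[0.4,-0.8,0,0,0,0,-1],[0.45,-0.9,0,0,0,0,-1],[0.53,-1,0,0,0,0,-1]]

```text
time_s: 22.12
position: [0.6034, 0.0598, 0.2353]
tcp_rot: [[-0.978, -0.208, 0.001], [-0.208, 0.978, -0.0], [-0.001, -0.0, -1.0]]
force: [0.5, 0.3, -0.2]
opening: 0.998
grasp_force: 0.0
```

>>> carry_out:
  deltas:
    - [[0.05,-0.1,0,0,0,0,-1],[0.1,-0.2,0,0,0,0,-1],[0.15,-0.3,0,0,0,0,-1],[0.2,-0.4,0,0,0,0,-1],[0.25,-0.5,0,0,0,0,-1],[0.3,-0.6,0,0,0,0,-1],[0.35,-0.7,0,0,0,0,-1],[0.4,-0.8,0,0,0,0,-1],[0.45,-0.9,0,0,0,0,-1],[0.53,-1,0,0,0,0,-1]]

```text
time_s: 22.95
position: [0.5567, -0.1033, 0.2353]
tcp_rot: [[-0.978, -0.208, 0.001], [-0.208, 0.978, -0.0], [-0.001, -0.001, -1.0]]
force: [-0.1, 0.5, 0.5]
opening: 0.993
grasp_force: 0.0
```

>>> carry_out:
  deltas:
    - [[0.05,-0.1,0,0,0,0,-1],[0.1,-0.2,0,0,0,0.01,-1],[0.15,-0.3,0,0,0,0.01,-1],[0.2,-0.4,0,0,0,0.01,-1],[0.25,-0.5,0,0,0,0.01,-1],[0.3,-0.6,0,0,0,0.01,-1],[0.35,-0.7,0,0,0,0.01,-1],[0.4,-0.8,0,0,0,0.01,-1],[0.45,-0.9,0,0,0,0.01,-1],[0.53,-1,0,0,0,0.01,-1]]

```text
time_s: 23.78
position: [0.5099, -0.2663, 0.2353]
tcp_rot: [[-0.989, -0.147, 0.001], [-0.147, 0.989, -0.0], [-0.001, -0.0, -1.0]]
force: [-0.2, -0.9, 0.4]
opening: 1.001
grasp_force: 0.0
```

```bash
python3 plan.py 0.5125 -0.2647 0.04 98.45
```

```text
shift [-0.0179, 0.0088, 1.3017] shift in target axes [-0.0188, 0.0082, 1.3017] turn [-0.0001, 0.0001, -0.0001]
t 23.7833 p [ 0.5099 -0.2663  0.2353] F [-0.2 -0.9  0.4] open 1.001 grip 0.0
```

>>> carry_out:
  deltas:
    - [[-0.018,0.008,0.1,0,0,0,-1],[-0.018,0.008,0.2,0,0,0,-1],[-0.018,0.008,0.3,0,0,0,-1],[-0.018,0.008,0.4,0,0,0,-1],[-0.018,0.008,0.5,0,0,0,-1],[-0.018,0.008,0.6,0,0,0,-1],[-0.018,0.008,0.7,0,0,0,-1],[-0.018,0.008,0.8,0,0,0,-1],[-0.018,0.008,0.9,0,0,0,-1],[-0.018,0.008,0.9,0,0,0,-1]]

```text
time_s: 24.62
position: [0.5105, -0.2627, 0.0976]
tcp_rot: [[-0.989, -0.146, -0.005], [-0.146, 0.989, 0.004], [0.004, 0.004, -1.0]]
force: [-0.1, 0.4, 0.1]
opening: 1.002
grasp_force: 0.0
```

>>> carry_out:
  deltas:
    - [[0,0,0.1,0,0,0,-1],[0,0,0.2,0,0,0,-1],[0,0,0.3,0,0,0,-1],[0,0,0.38,0,0,0,-1],[0,0,0.38,0,0,0,-1],[0,0,0.38,0,0,0,-1],[0,0,0.38,0,0,0,-1],[0,0,0.38,0,0,0,-1],[0,0,0.38,0,0,0,-1],[0,0,0.38,0,0,0,-1]]

```text
time_s: 25.45
position: [0.5135, -0.2634, 0.0439]
tcp_rot: [[-0.989, -0.147, 0.001], [-0.147, 0.989, -0.001], [-0.001, -0.001, -1.0]]
force: [0.3, 0.4, -0.1]
opening: 0.996
grasp_force: 0.0
```

```bash
python3 plan.py 0.5125 -0.2647 0.004 98.45
```

```text
shift [0.0081, -0.0074, 0.2659] shift in target axes [0.0078, -0.0076, 0.2659] turn [-0.0002, 0.0001, 0.0001]
t 25.45 p [ 0.5135 -0.2634  0.0439] F [ 0.3  0.4 -0.1] open 0.996 grip 0.0
```

>>> carry_out:
  deltas:
    - [[0.008,-0.008,0.05,0,0,0,-1],[0.008,-0.008,0.1,0,0,0,-1],[0.008,-0.008,0.15,0,0,0,-1],[0.008,-0.008,0.2,0,0,0,-1],[0.008,-0.008,0.24,0,0,0,-1],[0.008,-0.008,0.262,0,0,0,-1],[0.008,-0.008,0.262,0,0,0,-1],[0.008,-0.008,0.262,0,0,0,0],[0.008,-0.008,0.262,0,0,0,1],[0.008,-0.008,0.262,0,0,0,1]]

```text
time_s: 26.28
position: [0.5124, -0.2647, 0.0042]
tcp_rot: [[-0.989, -0.147, 0.001], [-0.147, 0.989, -0.001], [-0.001, -0.001, -1.0]]
force: [0.1, -0.2, -0.1]
opening: 0.855
grasp_force: 0.0
```

>>> carry_out:
  deltas:
    - [[0,0,0,0,0,0,1],[0,0,0,0,0,0,1],[0,0,0,0,0,0,1],[0,0,0,0,0,0,1],[0,0,0,0,0,0,1],[0,0,0,0,0,0,1],[0,0,0,0,0,0,1],[0,0,0,0,0,0,1],[0,0,0,0,0,0,1],[0,0,0,0,0,0,1]]

```text
time_s: 27.12
position: [0.5123, -0.2647, 0.0042]
tcp_rot: [[-0.989, -0.147, 0.001], [-0.147, 0.989, -0.0], [-0.0, -0.001, -1.0]]
force: [-0.2, 0.3, 5.7]
opening: 0.732
grasp_force: 30.0
```

>>> carry_out:
  deltas:
    - [[0,0,-0.05,0,0,0,1],[0,0,-0.1,0,0,0,1],[0,0,-0.2,0,0,0,1],[0,0,-0.3,0,0,0,1],[0,0,-0.45,0,0,0,1],[0,0,-0.6,0,0,0,1],[0,0,-0.75,0,0,0,1],[0,0,-0.9,0,0,0,1],[0,0,-1,0,0,0,1],[0,0,-1,0,0,0,1]]

```text
time_s: 27.95
position: [0.5136, -0.2656, 0.1573]
tcp_rot: [[-0.989, -0.147, 0.005], [-0.147, 0.989, -0.004], [-0.004, -0.005, -1.0]]
force: [0.9, 0.4, -2.9]
opening: 0.735
grasp_force: 30.0
```

>>> carry_out:
  deltas:
    - [[0,0,-0.1,0,0,0,1],[0,0,-0.2,0,0,0,1],[0,0,-0.3,0,0,-0.003,1],[0,0,-0.3,0,0,-0.006,1],[0,0,-0.3,0,0,-0.01,1],[0,0,-0.3,0,0,-0.01,1],[0,0,-0.3,0,0,-0.01,1],[0,0,-0.3,0,0,-0.01,1],[0,0,-0.3,0,0,-0.01,1],[0,0,-0.3,0,0,-0.01,1]]

```text
time_s: 28.78
position: [0.5119, -0.2644, 0.1983]
tcp_rot: [[-0.978, -0.209, -0.001], [-0.209, 0.978, 0.001], [0.001, 0.001, -1.0]]
force: [0.5, 0.1, -3.1]
opening: 0.731
grasp_force: 30.0
```

```bash
python3 plan.py 0.569 0.001 0.19 102.03
```

```text
shift [-0.7419, 1.6504, 0.0559] shift in target axes [-0.7411, 1.6508, 0.0551] turn [0.0001, -0.0001, 0.0001]
t 28.7833 p [ 0.5119 -0.2644  0.1983] F [ 0.5  0.1 -3.1] open 0.731 grip 30.0
```

>>> carry_out:
  deltas:
    - [[-0.04,0.08,0,0,0,0,1],[-0.08,0.16,0,0,0,0,1],[-0.12,0.25,0,0,0,0,1],[-0.16,0.35,0,0,0,0,1],[-0.2,0.45,0,0,0,0,1],[-0.25,0.55,0,0,0,0,1],[-0.3,0.65,0,0,0,0,1],[-0.34,0.75,0,0,0,0,1],[-0.37,0.82,0,0,0,0,1],[-0.37,0.82,0,0,0,0,1]]

```text
time_s: 29.62
position: [0.5405, -0.129, 0.1989]
tcp_rot: [[-0.977, -0.213, -0.001], [-0.213, 0.977, 0.001], [0.0, 0.002, -1.0]]
force: [0.1, -0.6, -2.5]
opening: 0.73
grasp_force: 30.0
```

>>> carry_out:
  deltas:
    - [[-0.04,0.08,0,0,0,0,1],[-0.08,0.16,0,0,0,0,1],[-0.12,0.25,0,0,0,0,1],[-0.16,0.35,0,0,0,0,1],[-0.2,0.45,0,0,0,0,1],[-0.25,0.55,0,0,0,0,1],[-0.3,0.65,0.05,0,0,0,1],[-0.34,0.75,0.1,0,0,0,1],[-0.37,0.83,0.16,0,0,0,1],[-0.37,0.83,0.16,0,0,0,1]]

```text
time_s: 30.45
position: [0.5676, 0.0036, 0.173]
tcp_rot: [[-0.977, -0.211, -0.004], [-0.211, 0.977, 0.002], [0.003, 0.003, -1.0]]
force: [-0.8, -0.2, -2.6]
opening: 0.73
grasp_force: 30.0
```

```bash
python3 plan.py 0.569 0.001 0.15 102.03;python3 - <<'E'
from h import *
s=capture("scene");t=capture("top");np.save("scene",s);np.save("top",t)
f=lambda im,x,y:cv2.resize(im[y:y+120,x:x+80,::-1],(400,600),interpolation=cv2.INTER_CUBIC)
cv2.imwrite("pics/p1.png",np.hstack([f(s,230,120),f(t,230,140)]))
p=telemetry.read_state()["position"]
B=blue(s); lab=cv2.connectedComponents(B)[1]
u=((proj("scene",[[p[0]-.08,p[1]-.017,p[2]+.01]])[0]+.5)*K).astype(int); l=lab[u[1],u[0]];print(l)
z0=p[2]-.0042
v=fit([p[0],p[1],np.radians(12)],{"scene":(lab==l).astype(np.uint8)},z0=z0,z1=z0+.014);print(v[0][:2].round(4),np.degrees(v[0][2]).round(2),v[1])
E
```

```text
shift [-0.0056, -0.0193, 0.1531] shift in target axes [-0.0052, -0.0189, 0.1532] turn [0.0004, -0.0005, 0.0004]
t 30.45 p [0.5676 0.0036 0.173 ] F [-0.8 -0.2 -2.6] open 0.73 grip 30.0
0
[0.6076 0.2234] 10.24 290182.47
```

View pics/p1.png

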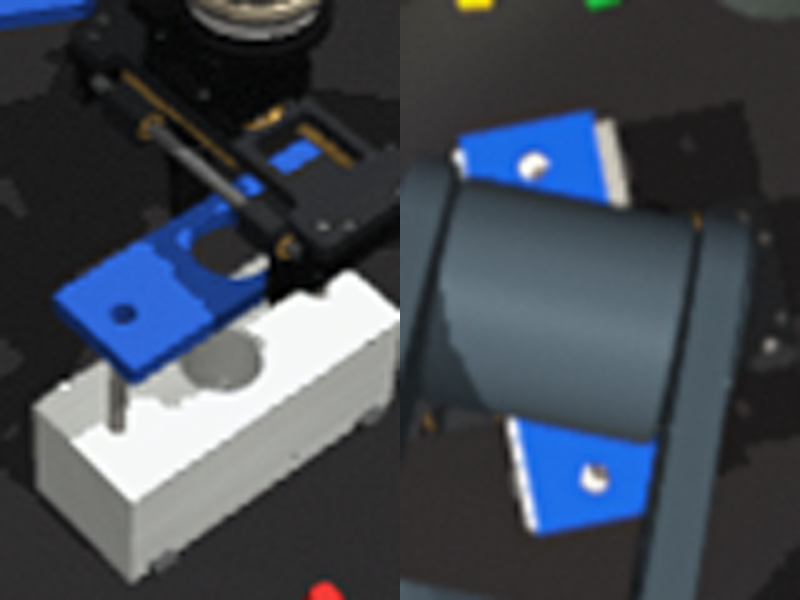

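The plate is held level above the pins. In the top view its holes are at crop (534,165) and (597,478), and the scene view shows a hole at (123,313). I'll compute the offset from the pins in each camera.

```bash
cat >> h.py <<'E'
def bpz(n,u,z):
    M=CI[n]["cam_to_world"];r=M[:3,:3]@np.linalg.inv(CI[n]["mtx"])@np.r_[u,1];return (M[:3,3]+r*(z-M[2,3])/r[2])[:2]
BL={"top":(.5678,.0013,12.11),"scene":(.5708,.0005,12.03)}
def rel(n,c,sx,ztop):
    # c: image pixel of a hole's centre, sx: side (+1/-1); offset hole-pin in that camera's frame
    b=BL[n];a=np.radians(b[2]);pin=np.array(b[:2])+sx*.075*np.array([np.cos(a),np.sin(a)])
    return (bpz(n,c,ztop)-pin)*1000
E
cat > off.py <<'E'
from h import *
import sys
# finds hole blobs in top (bright pin/block seen through the blue) near the predicted places
def run(h=.0042):
    p=telemetry.read_state()["position"];R=telemetry.read_state()["tcp_rot"];zt=p[2]-h+.014
    for n in("top","scene"):
        im=capture(n);B=1-blue(im)
        nn,lab,st,cen=cv2.connectedComponentsWithStats(B)
        for sx in(1,-1):
            q=p+np.array(-R[:,0])*.075*sx;q[2]=zt
            u=(proj(n,q)[0]+.5)*K-.5
            for i in range(1,nn):
                if 60<st[i,4]<1500 and np.hypot(*(cen[i]-u))<30:
                    c=(cen[i]+.5)/K-.5;print(n,sx,"area",st[i,4],"hole-pin mm",rel(n,c,sx,zt-.004 if n=="top" else zt-.004).round(1),"tcp pred",((bpz(n,c,zt-.004)-q[:2])*1000).round(1))
if __name__=="__main__":run(*map(float,sys.argv[1:]))
E
python3 off.py
```

```text
top 1 area 370 hole-pin mm [0.8 1. ] tcp pred [0.  1.1]
top -1 area 359 hole-pin mm [-0.2  2. ] tcp pred [-0.9  2.2]
```

>>> carry_out:
  deltas:
    - [[0,-0.013,0.03,0,0,-0.001,1],[0,-0.013,0.06,0,0,-0.001,1],[0,-0.013,0.09,0,0,-0.001,1],[0,-0.013,0.12,0,0,-0.001,1],[0,-0.013,0.15,0,0,-0.001,1],[0,-0.013,0.15,0,0,-0.001,1],[0,-0.013,0.15,0,0,-0.001,1],[0,-0.013,0.15,0,0,-0.001,1],[0,-0.013,0.15,0,0,-0.001,1],[0,-0.013,0.15,0,0,-0.001,1]]

```text
time_s: 31.48
position: [0.5695, -0.0012, 0.1526]
tcp_rot: [[-0.977, -0.215, 0.001], [-0.215, 0.977, -0.0], [-0.001, -0.0, -1.0]]
force: [-0.7, 0.3, -2.5]
opening: 0.732
grasp_force: 30.0
```

```bash
sed -i 's/60<st/25<st/' off.py; python3 plan.py 0.569 0.001 0.15 102.03; python3 off.py; python3 - <<'E'
from h import *
p=telemetry.read_state()["position"]
print("scene earlier:",rel("scene",(254.2,182.2),1,.1828))
s=capture("scene");t=capture("top")
f=lambda im,x,y:cv2.resize(im[y:y+60,x:x+50,::-1],(400,480),interpolation=cv2.INTER_CUBIC)
cv2.imwrite("pics/p2.png",np.hstack([f(s,235,160),f(t,240,150)]))
E
```

```text
shift [0.0003, 0.0148, 0.0175] shift in target axes [0.0004, 0.0148, 0.0175] turn [-0.0, 0.0001, 0.0011]
t 31.4833 p [ 0.5695 -0.0012  0.1526] F [-0.7  0.3 -2.5] open 0.732 grip 30.0
top 1 area 329 hole-pin mm [ 1.9 -0.7] tcp pred [0.2 1.3]
top -1 area 300 hole-pin mm [ 1.3 -1.3] tcp pred [-0.6  1.5]
scene 1 area 38 hole-pin mm [-0.2 -0.7] tcp pred [1.2 0.4]
scene earlier: [-0.19801573  3.8388512 ]
```

View pics/p2.png

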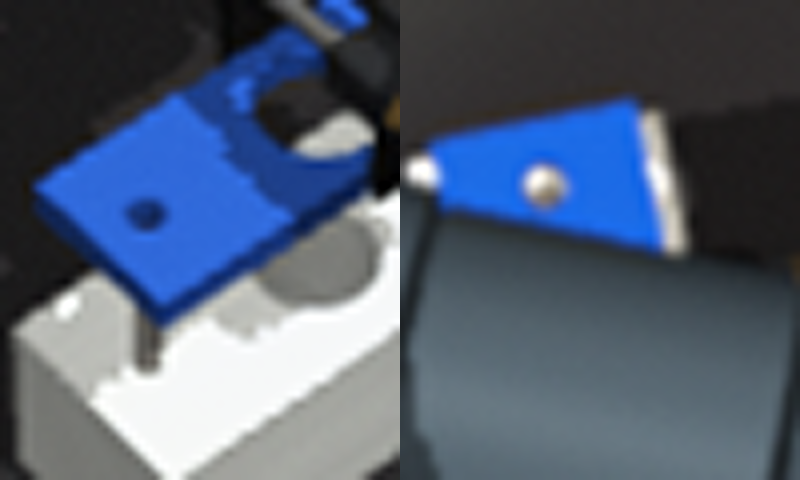

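In the top view the pin head sits nearly centred in the hole at (545,185). I'll make a small correction and lower onto the tips.

>>> carry_out:
  deltas:
    - [[0.003,0.007,0,0,0,0,1],[0.003,0.007,0,0,0,0,1],[0.003,0.007,0.03,0,0,0,1],[0.003,0.007,0.06,0,0,0,1],[0.003,0.007,0.08,0,0,0,1],[0.003,0.007,0.1,0,0,0,1],[0.003,0.007,0.12,0,0,0,1],[0.003,0.007,0.135,0,0,0,1],[0.003,0.007,0.135,0,0,0,1],[0.003,0.007,0.135,0,0,0,1]]

```text
time_s: 32.52
position: [0.5685, -0.0003, 0.1319]
tcp_rot: [[-0.977, -0.215, -0.0], [-0.215, 0.977, 0.0], [0.0, 0.0, -1.0]]
force: [0.2, 0.5, -2.9]
opening: 0.731
grasp_force: 30.0
```

```bash
python3 off.py;python3 plan.py 0.569 0.001 0.0845 102.03
```

```text
top 1 area 286 hole-pin mm [0.5 0. ] tcp pred [-0.2  1.2]
top -1 area 286 hole-pin mm [ 0.1 -0.3] tcp pred [-0.7  1.6]
scene 1 area 90 hole-pin mm [-0.4  0.4] tcp pred [2.  0.6]
shift [-0.003, 0.0082, 0.3181] shift in target axes [-0.003, 0.0082, 0.3181] turn [-0.0, 0.0001, 0.0011]
t 32.6167 p [ 5.688e-01 -3.000e-04  1.322e-01] F [ 0.1 -0.2 -3.4] open 0.732 grip 30.0
```

>>> carry_out:
  deltas:
    - [[0,0,0.03,0,0,0,1],[0,0,0.06,0,0,0,1],[0,0,0.1,0,0,0,1],[0,0,0.14,0,0,0,1],[0,0,0.18,0,0,0,1],[0,0,0.22,0,0,0,1],[0,0,0.26,0,0,0,1],[0,0,0.29,0,0,0,1],[0,0,0.29,0,0,0,1],[0,0,0.29,0,0,0,1]]

```text
time_s: 33.45
position: [0.5684, -0.0002, 0.0882]
tcp_rot: [[-0.977, -0.215, -0.001], [-0.215, 0.977, 0.0], [0.001, 0.0, -1.0]]
force: [-0.4, 0.1, -2.1]
opening: 0.727
grasp_force: 30.0
```

>>> carry_out:
  deltas:
    - [[0,0,0.004,0,0,0,1],[0,0,0.008,0,0,0,1],[0,0,0.012,0,0,0,1],[0,0,0.016,0,0,0,1],[0,0,0.02,0,0,0,1],[0,0,0.024,0,0,0,1],[0,0,0.028,0,0,0,1],[0,0,0.03,0,0,0,1],[0,0,0.03,0,0,0,1],[0,0,0.03,0,0,0,1]]

```text
time_s: 34.28
position: [0.5686, -0.0002, 0.0842]
tcp_rot: [[-0.977, -0.215, 0.0], [-0.215, 0.977, -0.0], [-0.0, -0.0, -1.0]]
force: [0.1, -0.6, -1.1]
opening: 0.729
grasp_force: 30.0
```

```bash
python3 off.py;python3 plan.py 0.569 0.001 0.0842 102.03
```

```text
top 1 area 301 hole-pin mm [1.4 0.1] tcp pred [0.7 1.2]
top -1 area 320 hole-pin mm [-0.2 -0.5] tcp pred [-1.1  1.5]
scene 1 area 693 hole-pin mm [ -7.2 -13.9] tcp pred [ -4.9 -13.7]
shift [-0.0041, 0.0077, 0.0003] shift in target axes [-0.0041, 0.0077, 0.0003] turn [-0.0, 0.0, 0.0011]
t 34.3833 p [ 5.686e-01 -3.000e-04  8.430e-02] F [-0.1  0.2 -1.1] open 0.733 grip 30.0
```

>>> carry_out:
  deltas:
    - [[0,0,0.003,0,0,0,0],[0,0,0.003,0,0,0,-1],[0,0,0,0,0,0,-1],[0,0,0,0,0,0,-1],[0,0,0,0,0,0,-1],[0,0,0,0,0,0,-1],[0,0,0,0,0,0,-1],[0,0,-0.02,0,0,0,-1],[0,0,-0.05,0,0,0,-1],[0,0,-0.1,0,0,0,-1]]

```text
time_s: 35.22
position: [0.5682, -0.0002, 0.0991]
tcp_rot: [[-0.977, -0.215, -0.001], [-0.215, 0.977, 0.0], [0.001, 0.001, -1.0]]
force: [-0.3, 0.0, 0.3]
opening: 1.002
grasp_force: 0.0
```

>>> carry_out:
  deltas:
    - [[0,0,-0.1,0,0,0,-1],[0,0,-0.2,0,0,0,-1],[0,0,-0.3,0,0,0,-1],[0,0,-0.4,0,0,0,-1],[0,0,-0.5,0,0,0,-1],[0,0,-0.6,0,0,0,-1],[0,0,-0.7,0,0,0,-1],[0,0,-0.7,0,0,0,-1],[0,0,-0.7,0,0,0,-1],[0,0,-0.7,0,0,0,-1]]

```text
time_s: 36.05
position: [0.5681, -0.0001, 0.2038]
tcp_rot: [[-0.977, -0.215, -0.001], [-0.215, 0.977, 0.0], [0.001, 0.0, -1.0]]
force: [-0.2, 0.2, 0.1]
opening: 0.999
grasp_force: 0.0
```

```bash
python3 plan.py 0.5096 -0.4263 0.205 74.3;python3 - <<'E'
from h import *
ims={n:capture(n) for n in("scene","top")}
for n in ims:np.save(n,ims[n])
plates(ims)
E
```

```text
shift [0.9923, -2.6905, -0.0083] shift in target axes [-0.3934, -2.8406, -0.0081] turn [0.0, -0.0001, 0.0781]
t 36.05 p [ 5.681e-01 -1.000e-04  2.038e-01] F [-0.2  0.2  0.1] open 0.999 grip 0.0
plate both [0.5472, -0.4103, 164.2975] 7038
   scene [0.5508, -0.4133, 164.2321] 6475
   top [0.5464, -0.41, 164.2593] 69
plate both [0.4817, 0.2528, -167.0889] 3260
   scene [0.4828, 0.251, -167.1333] 2331
   top [0.4818, 0.2548, -167.1548] 183
plate both [0.5042, -0.0342, -95.4368] 54006
   scene [0.5012, -0.0202, -95.6716] 32893
   top [0.4863, -0.0727, -95.4469] 18246
```

Plate B was knocked to (0.547,-0.4105), so I'm going there.

>>> carry_out:
  deltas:
    - [[0.03,-0.1,0,0,0,0,-1],[0.06,-0.2,0,0,0,0,-1],[0.09,-0.3,0,0,0,0,-1],[0.12,-0.4,0,0,0,0,-1],[0.15,-0.5,0,0,0,0,-1],[0.18,-0.6,0,0,0,0,-1],[0.2,-0.7,0,0,0,0,-1],[0.22,-0.8,0,0,0,0,-1],[0.24,-0.88,0,0,0,0,-1],[0.24,-0.88,0,0,0,0,-1]]

```text
time_s: 36.98
position: [0.562, -0.1394, 0.2035]
tcp_rot: [[-0.977, -0.213, -0.0], [-0.213, 0.977, -0.001], [0.0, -0.001, -1.0]]
force: [0.9, 0.7, -0.5]
opening: 0.998
grasp_force: 0.0
```

>>> carry_out:
  deltas:
    - [[0.03,-0.1,0,0,0,0,-1],[0.06,-0.2,0,0,0,0,-1],[0.09,-0.3,0,0,0,0,-1],[0.12,-0.4,0,0,0,0,-1],[0.15,-0.5,0,0,0,0,-1],[0.18,-0.6,0,0,0,0,-1],[0.2,-0.7,0,0,0,0,-1],[0.22,-0.8,0,0,0,0,-1],[0.24,-0.88,0,0,0,0,-1],[0.24,-0.88,0,0,0,0,-1]]

```text
time_s: 37.82
position: [0.5554, -0.2769, 0.2041]
tcp_rot: [[-0.977, -0.213, 0.001], [-0.213, 0.977, -0.002], [-0.001, -0.002, -1.0]]
force: [0.7, 0.1, 0.2]
opening: 1.001
grasp_force: 0.0
```

>>> carry_out:
  deltas:
    - [[0.03,-0.1,0,0,0,0.01,-1],[0.06,-0.2,0,0,0,0.02,-1],[0.09,-0.3,0,0,0,0.03,-1],[0.12,-0.4,0,0,0,0.04,-1],[0.15,-0.5,0,0,0,0.05,-1],[0.18,-0.6,0,0,0,0.06,-1],[0.2,-0.7,0,0,0,0.07,-1],[0.22,-0.8,0,0,0,0.078,-1],[0.24,-0.88,0,0,0,0.078,-1],[0.24,-0.88,0,0,0,0.078,-1]]

```text
time_s: 38.65
position: [0.5483, -0.4126, 0.204]
tcp_rot: [[-0.963, 0.27, 0.001], [0.27, 0.963, -0.001], [-0.001, -0.001, -1.0]]
force: [0.7, -0.3, 0.6]
opening: 0.999
grasp_force: 0.0
```

```bash
python3 plan.py 0.5471 -0.4105 0.044 74.28;python3 - <<'E'
from h import *
im=capture("scene");plates(0,{"top":blue(np.load("top.npy"))*0+blue(capture("top")),"scene":blue(im)})
E
```

```text
shift [0.0124, 0.0124, 1.0664] shift in target axes [0.0115, 0.0111, 1.0664] turn [-0.0002, 0.0001, 0.0001]
t 38.65 p [ 0.5483 -0.4126  0.204 ] F [ 0.7 -0.3  0.6] open 0.999 grip 0.0
plate both [0.5685, -0.0008, -167.675] 35656
   top [0.569, 0.0012, -167.7067] 2028
   scene [0.5955, -0.0422, -167.5864] 19252
plate both [0.5471, -0.4101, 169.318] 13980
   top [0.5471, -0.4067, 169.3075] 5280
   scene [0.5492, -0.4141, 169.332] 7799
plate both [0.4824, 0.2529, -167.2568] 3468
   top [0.4816, 0.2548, -167.1474] 253
   scene [0.4829, 0.251, -167.1998] 2313
```

>>> carry_out:
  deltas:
    - [[0.01,0.01,0.1,0,0,0,-1],[0.01,0.01,0.2,0,0,0,-1],[0.01,0.01,0.3,0,0,0,-1],[0.01,0.01,0.4,0,0,0,-1],[0.01,0.01,0.5,0,0,0,-1],[0.01,0.01,0.6,0,0,0,-1],[0.01,0.01,0.7,0,0,0,-1],[0.01,0.01,0.8,0,0,0,-1],[0.01,0.01,0.9,0,0,0,-1],[0.01,0.01,0.9,0,0,0,-1]]

```text
time_s: 39.58
position: [0.5457, -0.405, 0.0659]
tcp_rot: [[-0.963, 0.268, -0.005], [0.268, 0.963, 0.006], [0.006, 0.004, -1.0]]
force: [-1.3, 0.6, 0.1]
opening: 0.999
grasp_force: 0.0
```

>>> carry_out:
  deltas:
    - [[0,0,0.05,0,0,0,-1],[0,0,0.1,0,0,0,-1],[0,0,0.15,0,0,0,-1],[0,0,0.17,0,0,0,-1],[0,0,0.17,0,0,0,-1],[0,0,0.17,0,0,0,-1],[0,0,0.17,0,0,0,-1],[0,0,0.17,0,0,0,-1],[0,0,0.17,0,0,0,-1],[0,0,0.17,0,0,0,-1]]

```text
time_s: 40.42
position: [0.5475, -0.4085, 0.0439]
tcp_rot: [[-0.963, 0.27, 0.0], [0.27, 0.963, -0.0], [-0.001, -0.0, -1.0]]
force: [0.1, -0.5, 0.3]
opening: 0.999
grasp_force: 0.0
```

```bash
python3 plan.py 0.5471 -0.4105 0.0045 74.28
```

```text
shift [-0.0008, -0.0132, 0.263] shift in target axes [-0.001, -0.0133, 0.263] turn [-0.0, 0.0001, 0.0002]
t 40.4167 p [ 0.5475 -0.4085  0.0439] F [ 0.1 -0.5  0.3] open 0.999 grip 0.0
```

>>> carry_out:
  deltas:
    - [[0,-0.013,0.05,0,0,0,-1],[0,-0.013,0.1,0,0,0,-1],[0,-0.013,0.15,0,0,0,-1],[0,-0.013,0.2,0,0,0,-1],[0,-0.013,0.24,0,0,0,-1],[0,-0.013,0.263,0,0,0,-1],[0,-0.013,0.263,0,0,0,-1],[0,-0.013,0.263,0,0,0,0],[0,-0.013,0.263,0,0,0,1],[0,-0.013,0.263,0,0,0,1]]

```text
time_s: 41.25
position: [0.5472, -0.4105, 0.0046]
tcp_rot: [[-0.963, 0.27, 0.001], [0.27, 0.963, -0.001], [-0.001, -0.001, -1.0]]
force: [0.2, -1.1, -0.3]
opening: 0.855
grasp_force: 0.0
```

>>> carry_out:
  deltas:
    - [[0,0,0,0,0,0,1],[0,0,0,0,0,0,1],[0,0,0,0,0,0,1],[0,0,0,0,0,0,1],[0,0,0,0,0,0,1],[0,0,0,0,0,0,1],[0,0,0,0,0,0,1],[0,0,0,0,0,0,1],[0,0,0,0,0,0,1],[0,0,0,0,0,0,1]]

```text
time_s: 42.08
position: [0.5471, -0.4101, 0.0046]
tcp_rot: [[-0.963, 0.27, 0.0], [0.27, 0.963, 0.0], [-0.0, 0.0, -1.0]]
force: [-0.2, 2.2, 5.4]
opening: 0.729
grasp_force: 30.0
```

>>> carry_out:
  deltas:
    - [[0,0,-0.05,0,0,0,1],[0,0,-0.1,0,0,0,1],[0,0,-0.2,0,0,0,1],[0,0,-0.3,0,0,0,1],[0,0,-0.45,0,0,0,1],[0,0,-0.6,0,0,0,1],[0,0,-0.75,0,0,0,1],[0,0,-0.9,0,0,0,1],[0,0,-1,0,0,0,1],[0,0,-1,0,0,0,1]]

```text
time_s: 42.92
position: [0.5487, -0.4125, 0.1595]
tcp_rot: [[-0.963, 0.27, 0.006], [0.27, 0.963, -0.007], [-0.008, -0.005, -1.0]]
force: [1.2, -0.3, -2.8]
opening: 0.734
grasp_force: 30.0
```

>>> carry_out:
  deltas:
    - [[0,0,-0.1,0,0,-0.01,1],[0,0,-0.2,0,0,-0.02,1],[0,0,-0.3,0,0,-0.03,1],[0,0,-0.3,0,0,-0.04,1],[0,0,-0.3,0,0,-0.05,1],[0,0,-0.3,0,0,-0.06,1],[0,0,-0.3,0,0,-0.07,1],[0,0,-0.3,0,0,-0.077,1],[0,0,-0.3,0,0,-0.077,1],[0,0,-0.3,0,0,-0.077,1]]

```text
time_s: 43.75
position: [0.5462, -0.4099, 0.1983]
tcp_rot: [[-0.978, -0.208, -0.001], [-0.208, 0.978, 0.001], [0.001, 0.001, -1.0]]
force: [0.7, -1.0, -3.5]
opening: 0.734
grasp_force: 30.0
```

```bash
python3 plan.py 0.5686 -0.0002 0.175 102.2
```

```text
shift [-0.7136, 2.6407, 0.1579] shift in target axes [-0.7229, 2.6384, 0.1552] turn [0.0002, -0.0002, -0.0006]
t 43.75 p [ 0.5462 -0.4099  0.1983] F [ 0.7 -1.  -3.5] open 0.734 grip 30.0
```

>>> carry_out:
  deltas:
    - [[-0.03,0.1,0,0,0,0,1],[-0.06,0.2,0,0,0,0,1],[-0.09,0.3,0,0,0,0,1],[-0.12,0.4,0,0,0,0,1],[-0.15,0.5,0,0,0,0,1],[-0.18,0.6,0,0,0,0,1],[-0.2,0.7,0,0,0,0,1],[-0.22,0.8,0,0,0,0,1],[-0.24,0.88,0,0,0,0,1],[-0.24,0.88,0,0,0,0,1]]

```text
time_s: 44.58
position: [0.5541, -0.27, 0.1991]
tcp_rot: [[-0.977, -0.211, -0.001], [-0.211, 0.977, 0.002], [0.001, 0.002, -1.0]]
force: [0.1, 0.5, -3.5]
opening: 0.73
grasp_force: 30.0
```

>>> carry_out:
  deltas:
    - [[-0.03,0.1,0,0,0,0,1],[-0.06,0.2,0,0,0,0,1],[-0.09,0.3,0,0,0,0,1],[-0.12,0.4,0,0,0,0,1],[-0.15,0.5,0,0,0,0,1],[-0.18,0.6,0,0,0,0,1],[-0.2,0.7,0,0,0,0,1],[-0.22,0.8,0,0,0,0,1],[-0.24,0.88,0,0,0,0,1],[-0.24,0.88,0,0,0,0,1]]

```text
time_s: 45.42
position: [0.5615, -0.1338, 0.1991]
tcp_rot: [[-0.977, -0.212, -0.001], [-0.212, 0.977, 0.002], [0.001, 0.002, -1.0]]
force: [-1.2, -0.1, -2.9]
opening: 0.729
grasp_force: 30.0
```

>>> carry_out:
  deltas:
    - [[-0.03,0.1,0,0,0,0,1],[-0.06,0.2,0,0,0,0,1],[-0.09,0.3,0,0,0,0,1],[-0.12,0.4,0,0,0,0,1],[-0.15,0.5,0,0,0,0,1],[-0.18,0.65,0.05,0,0,0,1],[-0.21,0.8,0.1,0,0,0,1],[-0.24,0.88,0.15,0,0,0,1],[-0.24,0.88,0.15,0,0,0,1],[-0.24,0.88,0.15,0,0,0,1]]

```text
time_s: 46.25
position: [0.5697, -0.0005, 0.1761]
tcp_rot: [[-0.978, -0.211, -0.001], [-0.211, 0.978, -0.001], [0.001, -0.001, -1.0]]
force: [0.1, -0.9, -2.7]
opening: 0.733
grasp_force: 30.0
```

```bash
python3 plan.py 0.5686 -0.0002 0.150 102.3; python3 off.py .0046
```

```text
shift [0.0069, 0.0036, 0.1743] shift in target axes [0.007, 0.0034, 0.1743] turn [-0.0001, -0.0001, -0.0004]
t 46.25 p [ 5.697e-01 -5.000e-04  1.761e-01] F [ 0.1 -0.9 -2.7] open 0.733 grip 30.0
top 1 area 61 hole-pin mm [-2.9 -1.1] tcp pred [-4.9  0.6]
top -1 area 150 hole-pin mm [2.7 0.1] tcp pred [0.7 2. ]
```

>>> carry_out:
  deltas:
    - [[0.006,0.003,0.03,0,0,0,1],[0.006,0.003,0.06,0,0,0,1],[0.006,0.003,0.09,0,0,0,1],[0.006,0.003,0.12,0,0,0,1],[0.006,0.003,0.15,0,0,0,1],[0.006,0.003,0.16,0,0,0,1],[0.006,0.003,0.16,0,0,0,1],[0.006,0.003,0.16,0,0,0,1],[0.006,0.003,0.16,0,0,0,1],[0.006,0.003,0.16,0,0,0,1]]

```text
time_s: 47.18
position: [0.5689, -0.0002, 0.1529]
tcp_rot: [[-0.978, -0.209, 0.001], [-0.209, 0.978, -0.0], [-0.001, -0.0, -1.0]]
force: [-0.5, 0.1, -2.8]
opening: 0.732
grasp_force: 30.0
```

```bash
python3 off.py .0046;  python3 - <<'E'
from h import *
st=telemetry.read_state();p=st["position"];print(p.round(4),st["tcp_rot"][0,1].round(4))
t=capture("top");s=capture("scene")
f=lambda im,x,y,w,h:cv2.resize(im[y:y+h,x:x+w,::-1],(400,300),interpolation=cv2.INTER_CUBIC)
cv2.imwrite("pics/p3.png",np.vstack([np.hstack([f(t,240,155,40,30),f(t,250,220,40,30)]),np.hstack([f(s,235,170,40,30),f(s,230,150,100,75)])]))
for sx in(1,-1):
  c=np.array([*(p[:2]+sx*.075*np.array([.977,.213])),p[2]-.0046+.014]);print("pred hole",proj("top",c),proj("scene",c)-[235,170])
  b=BL["top"];a=np.radians(b[2]);print("pin tip top",proj("top",[b[0]+sx*.075*np.cos(a),b[1]+sx*.075*np.sin(a),.134]))
E
```

```text
top 1 area 163 hole-pin mm [-1.3 -0.9] tcp pred [-2.4  0.6]
top -1 area 210 hole-pin mm [ 0.9 -0.1] tcp pred [-0.1  1.4]
[ 5.688e-01 -1.000e-04  1.529e-01] -0.2092
pred hole [[257.77076128 172.99499748]] [[19.00672414 15.90348978]]
pin tip top [[257.51924429 174.40969106]]
pred hole [[270.38747128 234.05574461]] [[ 61.36021185 -11.58589286]]
pin tip top [[269.58438882 233.81931361]]
```

View pics/p3.png

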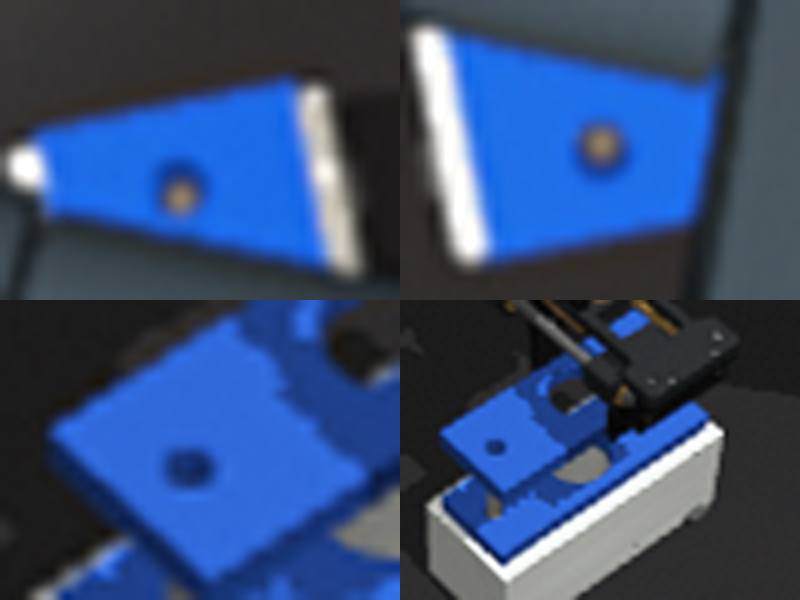

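In the top view both pin tips lie inside the dark hole rings, at crop (181,187) and (601,147), so the alignment is good. Lowering.

>>> carry_out:
  deltas:
    - [[0,0,0.03,0,0,-0.0006,1],[0,0,0.05,0,0,-0.0006,1],[0,0,0.07,0,0,-0.0006,1],[0,0,0.09,0,0,-0.0006,1],[0,0,0.11,0,0,-0.0006,1],[0,0,0.125,0,0,-0.0006,1],[0,0,0.14,0,0,-0.0006,1],[0,0,0.14,0,0,-0.0006,1],[0,0,0.14,0,0,-0.0006,1],[0,0,0.14,0,0,-0.0006,1]]

```text
time_s: 48.22
position: [0.5688, -0.0002, 0.1317]
tcp_rot: [[-0.977, -0.213, 0.0], [-0.213, 0.977, -0.0], [-0.0, -0.0, -1.0]]
force: [0.1, 0.4, -3.3]
opening: 0.731
grasp_force: 30.0
```

```bash
python3 off.py .0046;python3 plan.py 0.5686 -0.0002 0.0986 102.3
```

```text
top 1 area 232 hole-pin mm [-0.5 -0.2] tcp pred [-1.4  1.1]
top -1 area 238 hole-pin mm [ 0.1 -0.2] tcp pred [-0.9  1.5]
scene 1 area 99 hole-pin mm [-0.7  0.1] tcp pred [1.4 0.4]
shift [0.0016, 0.0002, 0.2216] shift in target axes [0.0015, 0.0001, 0.2216] turn [-0.0, 0.0001, -0.0]
t 48.3167 p [ 5.688e-01 -2.000e-04  1.318e-01] F [ 0.7 -0.3 -3.1] open 0.731 grip 30.0
```

>>> carry_out:
  deltas:
    - [[0,0,0.03,0,0,0,1],[0,0,0.06,0,0,0,1],[0,0,0.09,0,0,0,1],[0,0,0.12,0,0,0,1],[0,0,0.15,0,0,0,1],[0,0,0.18,0,0,0,1],[0,0,0.19,0,0,0,1],[0,0,0.19,0,0,0,1],[0,0,0.19,0,0,0,1],[0,0,0.19,0,0,0,1]]

```text
time_s: 49.15
position: [0.5689, -0.0002, 0.1033]
tcp_rot: [[-0.977, -0.213, 0.0], [-0.213, 0.977, -0.0], [-0.0, -0.0, -1.0]]
force: [-0.7, 0.0, -3.0]
opening: 0.729
grasp_force: 30.0
```

>>> carry_out:
  deltas:
    - [[0,0,0.004,0,0,0,1],[0,0,0.008,0,0,0,1],[0,0,0.012,0,0,0,1],[0,0,0.016,0,0,0,1],[0,0,0.02,0,0,0,1],[0,0,0.024,0,0,0,1],[0,0,0.028,0,0,0,1],[0,0,0.032,0,0,0,1],[0,0,0.034,0,0,0,1],[0,0,0.034,0,0,0,1]]

```text
time_s: 49.98
position: [0.5687, -0.0002, 0.0986]
tcp_rot: [[-0.977, -0.213, 0.0], [-0.213, 0.977, -0.0], [-0.0, -0.0, -1.0]]
force: [-1.7, -0.2, 2.7]
opening: 0.731
grasp_force: 30.0
```

Seated, with contact felt. Release, lift and go toward the third plate.

>>> carry_out:
  deltas:
    - [[0,0,0,0,0,0,0],[0,0,0,0,0,0,-1],[0,0,0,0,0,0,-1],[0,0,0,0,0,0,-1],[0,0,0,0,0,0,-1],[0,0,0,0,0,0,-1],[0,0,0,0,0,0,-1],[0,0,-0.02,0,0,0,-1],[0,0,-0.05,0,0,0,-1],[0,0,-0.1,0,0,0,-1]]

```text
time_s: 50.82
position: [0.5682, -0.0001, 0.113]
tcp_rot: [[-0.977, -0.213, -0.001], [-0.213, 0.977, 0.0], [0.001, 0.001, -1.0]]
force: [0.5, -0.6, 0.6]
opening: 0.997
grasp_force: 0.0
```

>>> carry_out:
  deltas:
    - [[0,0,-0.1,0,0,0,-1],[0,0,-0.2,0,0,0,-1],[0,0,-0.3,0,0,0,-1],[0,0,-0.4,0,0,0,-1],[0,0,-0.5,0,0,0,-1],[0,0,-0.6,0,0,0,-1],[0,0,-0.7,0,0,0,-1],[0,0,-0.7,0,0,0,-1],[0,0,-0.7,0,0,0,-1],[0,0,-0.7,0,0,0,-1]]

```text
time_s: 51.65
position: [0.5681, -0.0001, 0.2177]
tcp_rot: [[-0.977, -0.213, -0.001], [-0.213, 0.977, 0.0], [0.001, 0.0, -1.0]]
force: [0.3, 0.1, 0.2]
opening: 1.004
grasp_force: 0.0
```

```bash
python3 plan.py 0.4822 0.2528 0.205 103;python3 - <<'E'
from h import *
ims={n:capture(n) for n in("scene","top")}
for n in ims:np.save(n,ims[n])
plates(ims)
E
```

```text
shift [0.201, 1.769, 0.0855] shift in target axes [0.179, 1.7714, 0.0848] turn [0.0001, -0.0001, -0.002]
t 51.65 p [ 5.681e-01 -1.000e-04  2.177e-01] F [0.3 0.1 0.2] open 1.004 grip 0.0
plate both [0.4818, 0.253, -167.1975] 3756
   scene [0.4828, 0.251, -167.1177] 2795
   top [0.4818, 0.2543, -167.1424] 184
plate both [0.4871, -0.0791, -94.9325] 44082
   scene [0.5231, -0.1165, -95.3258] 23037
   top [0.5028, -0.026, -95.4355] 21104
```

>>> carry_out:
  deltas:
    - [[0.01,0.1,0,0,0,0,-1],[0.02,0.2,0,0,0,0,-1],[0.03,0.3,0,0,0,0,-1],[0.04,0.4,0,0,0,0,-1],[0.05,0.5,0,0,0,0,-1],[0.06,0.6,0,0,0,0,-1],[0.07,0.7,0,0,0,0,-1],[0.08,0.8,0,0,0,0,-1],[0.1,0.88,0,0,0,0,-1],[0.1,0.88,0,0,0,0,-1]]

```text
time_s: 52.58
position: [0.5235, 0.1287, 0.2178]
tcp_rot: [[-0.976, -0.216, -0.002], [-0.216, 0.976, 0.001], [0.002, 0.001, -1.0]]
force: [-1.4, -0.5, -0.2]
opening: 0.999
grasp_force: 0.0
```

>>> carry_out:
  deltas:
    - [[0.01,0.1,0,0,0,-0.002,-1],[0.02,0.2,0,0,0,-0.002,-1],[0.03,0.3,0,0,0,-0.002,-1],[0.04,0.4,0,0,0,-0.002,-1],[0.05,0.5,0,0,0,-0.002,-1],[0.06,0.6,0,0,0,-0.002,-1],[0.07,0.7,0,0,0,-0.002,-1],[0.08,0.8,0,0,0,-0.002,-1],[0.1,0.88,0,0,0,-0.002,-1],[0.1,0.88,0,0,0,-0.002,-1]]

```text
time_s: 53.42
position: [0.4818, 0.253, 0.2179]
tcp_rot: [[-0.974, -0.227, -0.001], [-0.227, 0.974, 0.0], [0.001, 0.001, -1.0]]
force: [-0.1, -0.3, 0.6]
opening: 1.002
grasp_force: 0.0
```

>>> carry_out:
  deltas:
    - [[0,0,0.1,0,0,0,-1],[0,0,0.2,0,0,0,-1],[0,0,0.3,0,0,0,-1],[0,0,0.4,0,0,0,-1],[0,0,0.5,0,0,0,-1],[0,0,0.6,0,0,0,-1],[0,0,0.7,0,0,0,-1],[0,0,0.8,0,0,0,-1],[0,0,0.8,0,0,0,-1],[0,0,0.8,0,0,0,-1]]

```text
time_s: 54.25
position: [0.4829, 0.2507, 0.0975]
tcp_rot: [[-0.974, -0.225, -0.002], [-0.225, 0.974, -0.001], [0.002, -0.0, -1.0]]
force: [-0.2, 0.8, -0.1]
opening: 0.998
grasp_force: 0.0
```

```bash
python3 plan.py 0.4821 0.2529 0.044 102.9
```

```text
shift [0.001, 0.0156, 0.3567] shift in target axes [0.0018, 0.0154, 0.3567] turn [-0.0001, -0.0003, 0.0002]
t 54.25 p [0.4829 0.2507 0.0975] F [-0.2  0.8 -0.1] open 0.998 grip 0.0
```

>>> carry_out:
  deltas:
    - [[0.002,0.015,0.1,0,0,0,-1],[0.002,0.015,0.2,0,0,0,-1],[0.002,0.015,0.3,0,0,0,-1],[0.002,0.015,0.35,0,0,0,-1],[0.002,0.015,0.35,0,0,0,-1],[0.002,0.015,0.35,0,0,0,-1],[0.002,0.015,0.35,0,0,0,-1],[0.002,0.015,0.35,0,0,0,-1],[0.002,0.015,0.35,0,0,0,-1],[0.002,0.015,0.35,0,0,0,-1]]

```text
time_s: 55.08
position: [0.4828, 0.2537, 0.0462]
tcp_rot: [[-0.974, -0.225, 0.001], [-0.225, 0.974, 0.0], [-0.001, 0.0, -1.0]]
force: [0.0, -0.8, 0.3]
opening: 0.997
grasp_force: 0.0
```

```bash
python3 plan.py 0.4821 0.2529 0.0045 102.9
```

```text
shift [0.0057, -0.0039, 0.278] shift in target axes [0.0054, -0.0039, 0.278] turn [0.0, 0.0002, 0.0003]
t 55.0833 p [0.4828 0.2537 0.0462] F [ 0.  -0.8  0.3] open 0.997 grip 0.0
```

>>> carry_out:
  deltas:
    - [[0.005,-0.004,0.05,0,0,0,-1],[0.005,-0.004,0.1,0,0,0,-1],[0.005,-0.004,0.15,0,0,0,-1],[0.005,-0.004,0.2,0,0,0,-1],[0.005,-0.004,0.25,0,0,0,-1],[0.005,-0.004,0.277,0,0,0,-1],[0.005,-0.004,0.277,0,0,0,-1],[0.005,-0.004,0.277,0,0,0,0],[0.005,-0.004,0.277,0,0,0,1],[0.005,-0.004,0.277,0,0,0,1]]

```text
time_s: 55.92
position: [0.4821, 0.2529, 0.0043]
tcp_rot: [[-0.974, -0.225, 0.001], [-0.225, 0.974, 0.0], [-0.001, 0.0, -1.0]]
force: [-0.3, 0.3, 0.6]
opening: 0.851
grasp_force: 0.0
```

>>> carry_out:
  deltas:
    - [[0,0,0,0,0,0,1],[0,0,0,0,0,0,1],[0,0,0,0,0,0,1],[0,0,0,0,0,0,1],[0,0,0,0,0,0,1],[0,0,0,0,0,0,1],[0,0,0,0,0,0,1],[0,0,0,0,0,0,1],[0,0,0,0,0,0,1],[0,0,0,0,0,0,1]]

```text
time_s: 56.75
position: [0.4821, 0.2528, 0.0044]
tcp_rot: [[-0.974, -0.225, 0.001], [-0.225, 0.974, 0.0], [-0.001, -0.0, -1.0]]
force: [0.4, -1.5, 5.3]
opening: 0.734
grasp_force: 30.0
```

>>> carry_out:
  deltas:
    - [[0,0,-0.05,0,0,0,1],[0,0,-0.1,0,0,0,1],[0,0,-0.2,0,0,0,1],[0,0,-0.3,0,0,0,1],[0,0,-0.45,0,0,0,1],[0,0,-0.6,0,0,0,1],[0,0,-0.75,0,0,0,1],[0,0,-0.9,0,0,0,1],[0,0,-1,0,0,0,1],[0,0,-1,0,0,0,1]]

```text
time_s: 57.58
position: [0.4834, 0.2536, 0.1573]
tcp_rot: [[-0.974, -0.225, 0.006], [-0.225, 0.974, 0.002], [-0.006, 0.001, -1.0]]
force: [1.0, 0.0, -2.8]
opening: 0.733
grasp_force: 30.0
```

>>> carry_out:
  deltas:
    - [[0,0,-0.1,0,0,0.0017,1],[0,0,-0.2,0,0,0.0017,1],[0,0,-0.3,0,0,0.0017,1],[0,0,-0.3,0,0,0.0017,1],[0,0,-0.3,0,0,0.0017,1],[0,0,-0.3,0,0,0.0017,1],[0,0,-0.3,0,0,0.0017,1],[0,0,-0.3,0,0,0.0017,1],[0,0,-0.3,0,0,0.0017,1],[0,0,-0.3,0,0,0.0017,1]]

```text
time_s: 58.42
position: [0.4815, 0.2527, 0.1984]
tcp_rot: [[-0.977, -0.215, -0.001], [-0.215, 0.977, -0.0], [0.001, -0.0, -1.0]]
force: [-0.0, 0.2, -3.2]
opening: 0.729
grasp_force: 30.0
```

```bash
python3 plan.py 0.5686 -0.0002 0.175 102.3
```

```text
shift [-0.2054, -1.7711, 0.1558] shift in target axes [-0.208, -1.7708, 0.1559] turn [-0.0, -0.0002, 0.0003]
t 58.4167 p [0.4815 0.2527 0.1984] F [-0.   0.2 -3.2] open 0.729 grip 30.0
```

>>> carry_out:
  deltas:
    - [[-0.01,-0.1,0,0,0,0,1],[-0.02,-0.2,0,0,0,0,1],[-0.03,-0.3,0,0,0,0,1],[-0.04,-0.4,0,0,0,0,1],[-0.05,-0.5,0,0,0,0,1],[-0.06,-0.6,0,0,0,0,1],[-0.07,-0.7,0,0,0,0,1],[-0.08,-0.8,0,0,0,0,1],[-0.1,-0.88,0,0,0,0,1],[-0.1,-0.88,0,0,0,0,1]]

```text
time_s: 59.25
position: [0.5264, 0.1251, 0.199]
tcp_rot: [[-0.977, -0.212, 0.002], [-0.212, 0.977, -0.001], [-0.001, -0.001, -1.0]]
force: [0.7, -0.3, -2.1]
opening: 0.733
grasp_force: 30.0
```

>>> carry_out:
  deltas:
    - [[-0.01,-0.1,0,0,0,0,1],[-0.02,-0.2,0,0,0,0,1],[-0.03,-0.3,0,0,0,0,1],[-0.04,-0.4,0,0,0,0,1],[-0.05,-0.5,0,0,0,0,1],[-0.06,-0.6,0,0,0,0,1],[-0.07,-0.7,0,0,0,0,1],[-0.08,-0.8,0.05,0,0,0,1],[-0.1,-0.88,0.1,0,0,0,1],[-0.1,-0.88,0.15,0,0,0,1]]

```text
time_s: 60.08
position: [0.5694, -0.0009, 0.1757]
tcp_rot: [[-0.977, -0.213, 0.002], [-0.213, 0.977, -0.001], [-0.002, -0.001, -1.0]]
force: [0.9, 0.2, -2.4]
opening: 0.73
grasp_force: 30.0
```

```bash
python3 plan.py 0.5686 -0.0002 0.152 102.3
```

```text
shift [0.0044, 0.0062, 0.1582] shift in target axes [0.0041, 0.0059, 0.1582] turn [-0.0002, 0.0003, -0.0001]
t 60.0833 p [ 0.5694 -0.0009  0.1757] F [ 0.9  0.2 -2.4] open 0.73 grip 30.0
```

>>> carry_out:
  deltas:
    - [[0.004,0.005,0.03,0,0,0,1],[0.004,0.005,0.06,0,0,0,1],[0.004,0.005,0.09,0,0,0,1],[0.004,0.005,0.12,0,0,0,1],[0.004,0.005,0.15,0,0,0,1],[0.004,0.005,0.16,0,0,0,1],[0.004,0.005,0.16,0,0,0,1],[0.004,0.005,0.16,0,0,0,1],[0.004,0.005,0.16,0,0,0,1],[0.004,0.005,0.16,0,0,0,1]]

```text
time_s: 60.92
position: [0.5673, 0.002, 0.1529]
tcp_rot: [[-0.977, -0.215, 0.001], [-0.215, 0.977, -0.0], [-0.001, -0.0, -1.0]]
force: [-0.5, -0.2, -3.0]
opening: 0.731
grasp_force: 30.0
```

```bash
python3 plan.py 0.5686 -0.0002 0.132 102.3;python3 off.py .0044;  python3 - <<'E'
from h import *
st=telemetry.read_state();p=st["position"]
t=capture("top")
f=lambda im,x,y,w,h:cv2.resize(im[y:y+h,x:x+w,::-1],(400,300),interpolation=cv2.INTER_CUBIC)
cv2.imwrite("pics/p4.png",np.hstack([f(t,240,155,40,30),f(t,250,220,40,30)]))
E
```

```text
shift [-0.0054, -0.0159, 0.1391] shift in target axes [-0.0055, -0.0159, 0.1391] turn [-0.0001, 0.0001, 0.0003]
t 60.9167 p [0.5673 0.002  0.1529] F [-0.5 -0.2 -3. ] open 0.731 grip 30.0
top 1 area 154 hole-pin mm [-1.6  0.6] tcp pred [-1.  -0.5]
top -1 area 194 hole-pin mm [0.4 1. ] tcp pred [0.9 0.7]
```

View pics/p4.png

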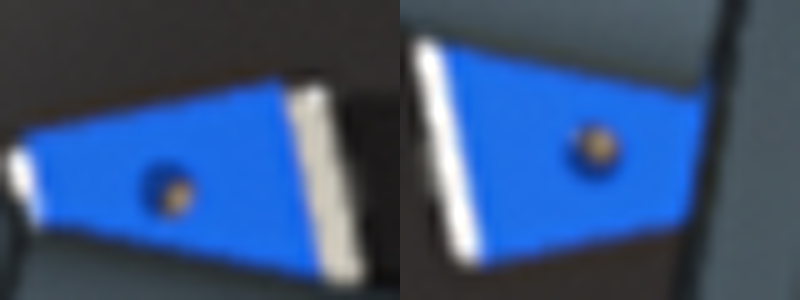

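Both pin tips lie inside the hole rings, but the plate sits about 2 mm off in +y. I'll correct and lower.

>>> carry_out:
  deltas:
    - [[-0.002,-0.014,0,0,0,0,1],[-0.002,-0.014,0,0,0,0,1],[-0.002,-0.014,0.03,0,0,0,1],[-0.002,-0.014,0.05,0,0,0,1],[-0.002,-0.014,0.07,0,0,0,1],[-0.002,-0.014,0.09,0,0,0,1],[-0.002,-0.014,0.09,0,0,0,1],[-0.002,-0.014,0.09,0,0,0,1],[-0.002,-0.014,0.09,0,0,0,1],[-0.002,-0.014,0.09,0,0,0,1]]

```text
time_s: 61.9
position: [0.5679, -0.0, 0.1391]
tcp_rot: [[-0.977, -0.215, 0.0], [-0.215, 0.977, -0.0], [-0.0, -0.0, -1.0]]
force: [0.7, 0.0, -3.3]
opening: 0.732
grasp_force: 30.0
```

```bash
python3 plan.py 0.5684 -0.0002 0.132 102.3;python3 off.py .0044
```

```text
shift [-0.0031, -0.0018, 0.0474] shift in target axes [-0.0031, -0.0018, 0.0474] turn [-0.0, 0.0001, 0.0003]
t 61.9 p [ 0.5679 -0.      0.1391] F [ 0.7  0.  -3.3] open 0.732 grip 30.0
top 1 area 205 hole-pin mm [-0.7 -0.2] tcp pred [-0.7  0.8]
top -1 area 232 hole-pin mm [ 0.4 -0.1] tcp pred [0.2 1.6]
```

>>> carry_out:
  deltas:
    - [[0,0,0.02,0,0,0,1],[0,0,0.04,0,0,0,1],[0,0,0.06,0,0,0,1],[0,0,0.08,0,0,0,1],[0,0,0.1,0,0,0,1],[0,0,0.12,0,0,0,1],[0,0,0.14,0,0,0,1],[0,0,0.145,0,0,0,1],[0,0,0.145,0,0,0,1],[0,0,0.145,0,0,0,1]]

```text
time_s: 62.83
position: [0.5678, -0.0, 0.1172]
tcp_rot: [[-0.977, -0.215, -0.0], [-0.215, 0.977, -0.0], [0.0, -0.0, -1.0]]
force: [-1.4, 1.0, -2.8]
opening: 0.735
grasp_force: 30.0
```

>>> carry_out:
  deltas:
    - [[0,0,0.004,0,0,0,1],[0,0,0.008,0,0,0,1],[0,0,0.012,0,0,0,1],[0,0,0.016,0,0,0,1],[0,0,0.02,0,0,0,1],[0,0,0.024,0,0,0,1],[0,0,0.028,0,0,0,1],[0,0,0.032,0,0,0,1],[0,0,0.035,0,0,0,1],[0,0,0.035,0,0,0,1]]

```text
time_s: 63.67
position: [0.5677, 0.0, 0.1124]
tcp_rot: [[-0.977, -0.215, 0.0], [-0.215, 0.977, -0.0], [-0.0, -0.0, -1.0]]
force: [-1.0, 0.2, 1.9]
opening: 0.729
grasp_force: 30.0
```

>>> carry_out:
  deltas:
    - [[0,0,0,0,0,0,0],[0,0,0,0,0,0,-1],[0,0,0,0,0,0,-1],[0,0,0,0,0,0,-1],[0,0,0,0,0,0,-1],[0,0,0,0,0,0,-1],[0,0,0,0,0,0,-1],[0,0,-0.02,0,0,0,-1],[0,0,-0.05,0,0,0,-1],[0,0,-0.1,0,0,0,-1]]

```text
time_s: 64.5
position: [0.5673, 0.0001, 0.127]
tcp_rot: [[-0.977, -0.215, -0.001], [-0.215, 0.977, 0.0], [0.001, 0.001, -1.0]]
force: [0.3, 0.5, -0.4]
opening: 1.003
grasp_force: 0.0
```

>>> carry_out:
  deltas:
    - [[0,0,-0.1,0,0,0,-1],[0,0,-0.2,0,0,0,-1],[0,0,-0.3,0,0,0,-1],[0,0,-0.4,0,0,0,-1],[0,0,-0.5,0,0,0,-1],[0,0,-0.6,0,0,0,-1],[0,0,-0.65,0,0,0,-1],[0,0,-0.65,0,0,0,-1],[0,0,-0.65,0,0,0,-1],[0,0,-0.65,0,0,0,-1]]

```text
time_s: 65.33
position: [0.5671, 0.0001, 0.2238]
tcp_rot: [[-0.977, -0.215, -0.001], [-0.215, 0.977, 0.0], [0.001, 0.001, -1.0]]
force: [-0.3, -0.1, -0.3]
opening: 1.003
grasp_force: 0.0
```

>>> carry_out:
  deltas:
    - [[0,0.1,0,0,0,0,-1],[0,0.2,0,0,0,0,-1],[0,0.3,0,0,0,0,0],[0,0.4,0,0,0,0,1],[0,0.5,0,0,0,0,1],[0,0.6,0,0,0,0,1],[0,0.7,0,0,0,0,1],[0,0.8,0,0,0,0,1],[0,0.9,0,0,0,0,1],[0,0.9,0,0,0,0,1]]

```text
time_s: 66.17
position: [0.5367, 0.135, 0.2235]
tcp_rot: [[-0.976, -0.217, -0.003], [-0.217, 0.976, 0.001], [0.003, 0.002, -1.0]]
force: [-1.1, -0.1, 0.5]
opening: 0.481
grasp_force: 0.0
```

>>> carry_out:
  deltas:
    - [[0,0.1,0,0,0,0,1],[0,0.2,0,0,0,0,1],[0,0.3,0,0,0,0,1],[0,0.4,0,0,0,0,1],[0,0.5,0,0,0,0,1],[0,0.6,0,0,0,0,1],[0,0.7,0,0,0,0,1],[0,0.8,0,0,0,0,1],[0,0.9,0,0,0,0,1],[0,0.9,0,0,0,0,1]]

```text
time_s: 67.0
position: [0.5086, 0.2657, 0.2237]
tcp_rot: [[-0.976, -0.217, -0.002], [-0.217, 0.976, 0.001], [0.002, 0.001, -1.0]]
force: [1.0, 0.2, -0.4]
opening: 0.003
grasp_force: 0.0
```

```bash
python3 plan.py 0.4721 0.4065 0.105 102.3;python3 - <<'E'
from h import *
s=capture("scene");t=capture("top")
f=lambda im,x,y:cv2.resize(im[y:y+120,x:x+80,::-1],(400,600),interpolation=cv2.INTER_CUBIC)
cv2.imwrite("pics/stack.png",np.hstack([f(s,230,120),f(t,230,140)]))
E
```

```text
shift [0.0325, 0.9682, 0.7926] shift in target axes [0.0375, 0.9689, 0.7916] turn [0.0002, -0.0002, 0.0006]
t 67.0 p [0.5086 0.2657 0.2237] F [ 1.   0.2 -0.4] open 0.003 grip 0.0
```

View pics/stack.png

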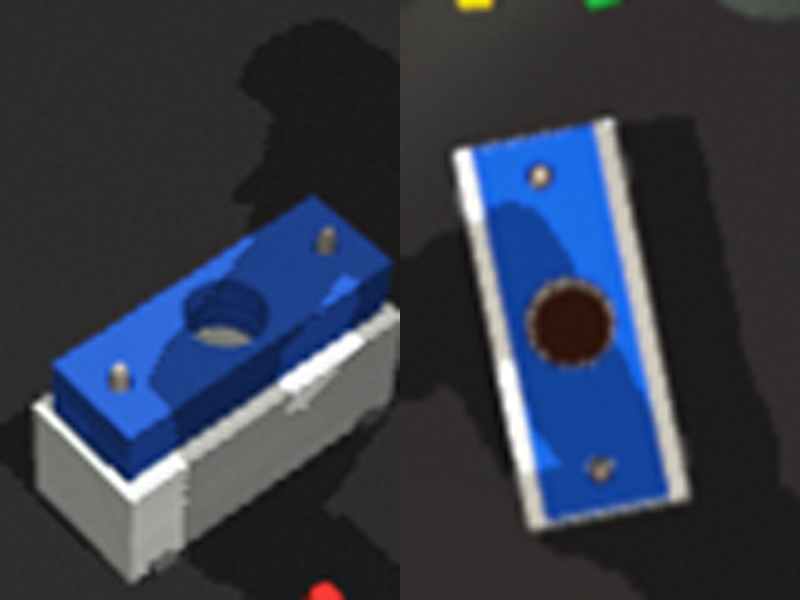

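The three plates are stacked flush with the pin tips showing at (540,175) and (600,470) in the top crop. Next is the plunger, with the gripper shut.

>>> carry_out:
  deltas:
    - [[0,0.1,0,0,0,0,1],[0,0.2,0,0,0,0,1],[0,0.3,0,0,0,0,1],[0.01,0.4,0,0,0,0,1],[0.02,0.5,0,0,0,0,1],[0.03,0.6,0,0,0,0,1],[0.035,0.7,0,0,0,0,1],[0.035,0.85,0,0,0,0,1],[0.035,0.97,0,0,0,0,1],[0.035,0.97,0,0,0,0,1]]

```text
time_s: 67.93
position: [0.473, 0.4071, 0.2243]
tcp_rot: [[-0.976, -0.216, 0.0], [-0.216, 0.976, 0.002], [-0.001, 0.001, -1.0]]
force: [0.1, 0.1, -0.3]
opening: 0.005
grasp_force: 0.0
```

>>> carry_out:
  deltas:
    - [[0,0,0.1,0,0,0,1],[0,0,0.2,0,0,0,1],[0,0,0.3,0,0,0,1],[0,0,0.4,0,0,0,1],[0,0,0.5,0,0,0,1],[0,0,0.6,0,0,0,1],[0,0,0.7,0,0,0,1],[0,0,0.8,0,0,0,1],[0,0,0.8,0,0,0,1],[0,0,0.8,0,0,0,1]]

```text
time_s: 68.77
position: [0.4733, 0.4035, 0.1037]
tcp_rot: [[-0.977, -0.214, -0.002], [-0.214, 0.977, -0.002], [0.002, -0.001, -1.0]]
force: [-0.7, 0.2, -0.4]
opening: 0.007
grasp_force: 0.0
```

>>> carry_out:
  deltas:
    - [[0,0,0.02,0,0,0,1],[0,0,0.04,0,0,0,1],[0,0,0.06,0,0,0,1],[0,0,0.08,0,0,0,1],[0,0,0.1,0,0,0,1],[0,0,0.12,0,0,0,1],[0,0,0.14,0,0,0,1],[0,0,0.16,0,0,0,1],[0,0,0.18,0,0,0,1],[0,0,0.18,0,0,0,1]]

```text
time_s: 69.6
position: [0.4734, 0.4047, 0.0773]
tcp_rot: [[-0.977, -0.215, -0.0], [-0.215, 0.977, 0.0], [0.0, 0.0, -1.0]]
force: [-0.5, -0.3, 4.1]
opening: 0.004
grasp_force: 1.9
```

```bash
python3 plan.py 0.4721 0.4065 0.070 102.3
```

```text
shift [0.0062, 0.0136, 0.0487] shift in target axes [0.0062, 0.0136, 0.0487] turn [0.0, -0.0, 0.0003]
t 69.6 p [0.4734 0.4047 0.0773] F [-0.5 -0.3  4.1] open 0.004 grip 1.9
```

>>> carry_out:
  deltas:
    - [[0,0,0.01,0,0,0,1],[0,0,0.02,0,0,0,1],[0,0,0.03,0,0,0,1],[0,0,0.04,0,0,0,1],[0,0,0.045,0,0,0,1],[0,0,0.05,0,0,0,1],[0,0,0.053,0,0,0,1],[0,0,0.055,0,0,0,1],[0,0,0.055,0,0,0,1],[0,0,0.055,0,0,0,1]]

```text
time_s: 70.43
position: [0.4735, 0.4048, 0.0704]
tcp_rot: [[-0.977, -0.215, 0.0], [-0.215, 0.977, 0.0], [-0.0, 0.0, -1.0]]
force: [-2.5, -1.5, 9.5]
opening: 0.004
grasp_force: 4.7
```

>>> carry_out:
  deltas:
    - [[0,0,0.003,0,0,0,1],[0,0,0.006,0,0,0,1],[0,0,0.01,0,0,0,1],[0,0,0.01,0,0,0,1],[0,0,0.01,0,0,0,1],[0,0,0.01,0,0,0,1],[0,0,0.01,0,0,0,1],[0,0,0.01,0,0,0,1],[0,0,0.01,0,0,0,1],[0,0,0.01,0,0,0,1]]

```text
time_s: 71.27
position: [0.4735, 0.4048, 0.0703]
tcp_rot: [[-0.977, -0.215, 0.001], [-0.215, 0.977, 0.0], [-0.001, 0.0, -1.0]]
force: [-3.4, -2.1, 17.6]
opening: 0.006
grasp_force: 8.3
```

>>> carry_out:
  deltas:
    - [[0,0,-0.05,0,0,0,1],[0,0,-0.1,0,0,0,1],[0,0,-0.2,0,0,0,1],[0,0,-0.3,0,0,0,1],[0,0,-0.4,0,0,0,1],[0,0,-0.5,0,0,0,1],[0,0,-0.6,0,0,0,1],[0,0,-0.7,0,0,0,1],[0,0,-0.8,0,0,0,1],[0,0,-0.8,0,0,0,1]]

```text
time_s: 72.1
position: [0.4753, 0.4058, 0.1904]
tcp_rot: [[-0.977, -0.215, 0.005], [-0.215, 0.977, 0.003], [-0.006, 0.002, -1.0]]
force: [1.0, 0.6, 0.1]
opening: 0.004
grasp_force: 0.0
```

>>> carry_out:
  deltas:
    - [[0,0,0,0,0,0,1],[0,0,0,0,0,0,1],[0,0,0,0,0,0,1],[0,0,0,0,0,0,1],[0,0,0,0,0,0,1],[0,0,0,0,0,0,1],[0,0,0,0,0,0,1],[0,0,0,0,0,0,1],[0,0,0,0,0,0,1],[0,0,0,0,0,0,1]]

```text
time_s: 72.93
position: [0.4735, 0.4047, 0.1878]
tcp_rot: [[-0.977, -0.215, 0.0], [-0.215, 0.977, 0.0], [-0.0, -0.0, -1.0]]
force: [-0.2, -0.9, 0.0]
opening: 0.003
grasp_force: 0.0
```

```bash
python3 - <<'E'
from h import *
cv2.imwrite("pics/end.png",cv2.resize(capture("scene")[:,:,::-1],(800,600),interpolation=cv2.INTER_CUBIC))
E
```

```text
(no output)
```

View pics/end.png

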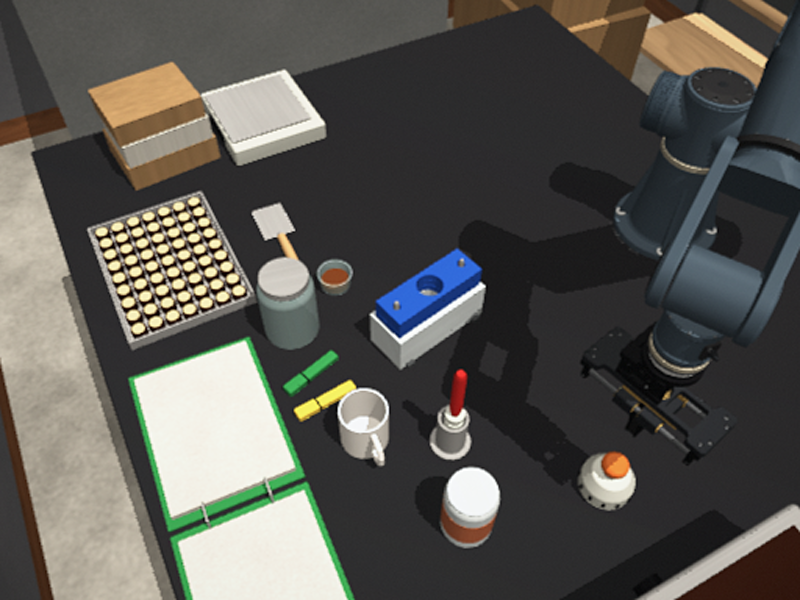

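The final view shows the stack on the pins at (430,290), the brush upright at (455,415), the plunger back up at (615,465) and everything else undisturbed.

```bash
python3 -c "
from rig import job
print(job.hand_in())"
```

```text
the job is handed in; nothing more can be done
None
```

The job is handed in at about 73 s of the 205 s allowed: the well was scrubbed to its floor three times, the brush stands upright in its stand, all three plates are stacked flush on the pins, and the plunger was then pressed to its stop and released; the verdict was not shown to me.

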